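# Seal the feeding bottle with the tongs

## Robot

A 7-joint arm with a two-finger parallel gripper is mounted at the origin on the work surface. World frame = base frame: x ahead of the robot, y to its left, z up, the work surface at z = 0. Lengths are in mm, angles in rad, forces in N, time in s.
With the tool pointing down it reaches from about 375 to 925 mm from the base axis. Payload 3.1 kg.
Tool frame: the origin (TCP) lies on the mounting face of the last link; the fingertips stand 173 mm ahead of it and the grasp point (between the pads) lies 155 mm ahead of it (robot.tcp_to_tips is the distance from the TCP to the fingertips, in mm); z points along the fingers, y is the direction in which the jaws open and shut (so a half turn about z gives the same grasp; the last joint's range is limited). The gripper opens to 85 mm and grips with 20 to 120 N. Pads are 22 mm wide; open, the fingers measure 114 mm over their backs; the gripper's body (76 mm by 85 mm) begins 54 mm behind the grasp point. The pads swing forward as they close: fully open they stand 13 mm farther back than shut.
Start: joints at [-1.315, 0.383, 0.044, 1.598, -0.018, 1.161, -0.05], TCP at [225.184, 609.753, 404.669] pointing down, gripper open.
Joint ranges: [-2.61, 2.61], [-0.41, 2.15], [-1.48, 1.57], [0, 2.5], [-1.57, 4.71], [0.05, 1.97], [-2.85, 2.85]. Speed limits (rad/s): [2.79, 2.79, 3.14, 3.14, 3.14, 3.14, 3.14].

## Interface

Orientations are given as a unit quaternion [w, x, y, z].
In Python, from station import get_state, vision, workorder, spotter, robot gives the robot as it stands.
- The arm moves only by the tool move_arm, never from a script. Its argument "series" is a list that holds one entry, the list of rows, each a list of 7 numbers: the shift along the tool's x, y, z in m, then the turn, a rotation vector about the tool's x, y, z in rad, then the finger opening in m, from 0 to 0.0854. A call has exactly 8 rows; each row is the pose to reach, as a shift and turn from the pose commanded when the call began, along the tool's axes at that moment; what a row does not reach only later rows make up. A row lasts 1/10 s, in which the tool goes at most 50 mm and 8.59 degrees, less where a joint would pass 70% of its speed; a pose out of reach is approached as far as the arm can. A call with a gripper value outside its range is refused whole. The fingers move at their own pace and stop on an object; "force" is the grip in N (left out, the last holds). Time passes only in rows, so rows that repeat a pose let the fingers close, or fill a call up. It gives the time, the measured TCP pose, the force and the opening at its end, in the units of the state.
- get_state(): the state, without advancing time (a new reading comes with each control period).
- vision.camera(name): name is "scene" or "side" or "wrist"; returns the picture (420x560x3 uint8, red, green, blue); there is no depth.
- vision.camera_model(name): a dict with "fov_y" (degrees; the focal length in pixels is half the picture's height over the tangent of half this angle, whatever the lens; pixels are square), "cx", "cy" (the principal point, pixels), "origin" and "rotation" of the camera in the world. Camera axes: x right, y up, looking along -z (the intrinsics and any distortion apply to the point x, -y, -z); pixel columns grow to the right and rows downward; lengths in mm; the calibration is good to about 2 mm. A picture is of the moment at which its call begins: read the wrist's pose just before it. camera_model takes no time and is no camera call; for the wrist camera it gives the pose at the moment of the call.
- workorder.close_job(): hands the job in, once; it reports no verdict.
Trained networks look in the newest picture that a camera, given by its name, has taken for a name from the list of things; names that differ only in an ending like _2 or _b are one class to them, and where a whole thing is asked for, a point or a joint stands for the part that bears it (a point fixed in the world has none). Each returns a list of dicts, best first, with "confidence" (0 to 1); they miss things now and then, are a little off and sometimes report something else, mostly with a low value. They report only what shows in the picture. A call takes as long as a camera call. They do not tell look-alikes from the thing itself.
- spotter.silhouettes(camera, query): "pixels" (420x560 bool, what is visible of it) and "centre" ([row, column] in pixels, amid what is visible of it).
The state is a dict: "clock": time; "joint_positions": joint angles; "qvel": joint speeds; "joint_efforts": joint torques, N m; "tcp_pos": TCP position; "tool_rot": TCP orientation; "force": force on the tool from outside, world axes, zero at the start; "wrist_torque": the same for the moment, N m; "width": opening from 0.0 (shut) to 1.0 (fully open).
Only numpy, scipy, OpenCV 4.12 (cv2) and the standard library are available. Lean on these libraries where they do the work, as an engineer would, in place of code of your own. Each camera call takes 0.05 s, during which the arm holds its last target.

## Task

Take the sprung tongs from their holder and with them pick the sterile sealing disc up by its tab from the drying tray; the gripper itself must not touch the disc, and the tab is to be squeezed only gently. Press the disc into the mouth of the open feeding bottle, hard enough to snap it in but without forcing it, until its flange lies flat on the rim all round. Then stand the tongs back upright in their holder, leaving the bottle standing and the other things where they are.

Things in the scene. Friction and masses are not known exactly. Their poses are not given: they have to be found in the camera images.
- tongs_grip (a point): Steel sprung tongs standing tips down in the holder, 122 mm tall, 52 g. This point is midway between the two grey grip pads, 84 mm above the tips, 38 mm below the top of the bow; z points up from tips to bow, y is the line along which the tongs close. Pads 18 mm wide (x), 30 mm tall. Left alone the tongs stand open: 46 mm over the pads, 38 mm between the tips, 46 mm over the tips.
- tong_left: The arm of the tongs on their +y side. Origin: its hinge, 30 mm above the grip point, 16 mm to the side. The flat tip is 14 mm wide (x), 4 mm thick, 30 mm tall. 1 mm of closing at the pads closes the tips by 3.8 mm: at 38 mm over the pads the tips are parallel, 8 mm apart, at the same height as before.
- tong_right: The other arm, on the -y side, its mirror image. The spring pushes back with about 5 N on each pad when open, 9 N when shut on the disc's tab; of the grip force beyond that about a quarter arrives at each tip. Eased only part of the way open, the tongs stay held in the grip by their spring. Gripped by 25 N, the tips slide down the tab under a push of 6 N until they stand on the flange.
- disc_tab (a point): Off-white plastic sealing disc, loose on the tray with its tab up, 25 g, 33 mm tall. This point is the centre of the upright grip tab, 24 mm above the disc's underside; z up. The tab is 26 mm long (x), 8 mm thick (y), 18 mm tall, on a round flange 50 mm across and 3 mm thick whose underside is 12 mm below this point.
- disc_flange (a point): Centre of the underside of the disc's flange, 12 mm above the disc's underside; z up. Below it hangs the snap plug, 12 mm deep: 34 mm across over its lowest 5 mm, widening to a 41 mm bead 8 mm up, then a 37 mm groove below the flange.
- bottle_mouth (a point): Open feeding bottle of frosted plastic, loose on the counter, 64 mm across, 112 mm tall, 300 g. This point: mouth centre at rim height; z up. Bore 43 mm, neck 53 mm outside. Eight small sprung lugs inside stop the plug with the flange 5 mm above the rim. A slow push (5 mm/s; a quick one meets more) rising to 9 to 14 N snaps it in and drops at once; over 17 N is forcing it. Home: flange on the rim.
- holder_floor (a point): Low white ceramic holder for the tongs, fixed. This point is the centre of the pocket's floor, 4 mm above the counter; z up. The pocket is 26 mm (x) by 58 mm (y) inside, its walls 4 mm thick and 45 mm tall over the counter.
- tray: Grey drying tray, fixed, 160 mm (x) by 260 mm (y), rim 16 mm high, floor 4 mm thick. Origin at the centre of its underside.
- collar: Bystander: grey screw collar ring, 58 mm across, 16 mm high, on the tray. Origin at the centre of its underside.
- cap: Bystander: frosted dome cap, 54 mm across, 47 mm high, on the tray. Origin at the centre of its underside.
- bottle2: Bystander: second feeding bottle, already closed with collar and dome cap, 64 mm across, 151 mm tall. Origin at the centre of its underside.
Not all that is in view belongs to the job. What is shaped like the part that bears bottle_mouth but green or yellow is not meant.

How it is judged:
By the outcome, as a careful person would: the job done as asked, in the order asked, and still so for the second after the job is handed in, with the robot touching nothing.
It also fails if it takes over 64 s, if anything falls off the work surface, if the arm or the gripper's body presses on something with over 40 N, if the wrist force passes 120 N, or if a joint passes its speed limit or range.

## Working session

There is one attempt and no reset: what is moved stays moved. The work goes in short steps, Python scripts to look and compute and a tool call to move; the robot and the scene stay as the last step left them, time stands still between calls to the robot, and variables do not carry over. Pictures are saved under pics/ and viewed, and the job is handed in when it is done.

Besides the shell and the picture viewer there is one more tool, called after "Request:" as a command line: name --argument value ..., lists and objects as JSON in quotes. move_arm: Moves the arm, as the interface text tells. Its arguments: {"type":"object","properties":{"series":{"type":"array"},"force":{"type":"number"}},"required":["series"]}

```bash
ls; mkdir -p pics
python3 - <<'E'
from station import get_state, vision, workorder, spotter, robot
import cv2
s=get_state(); print(s)
for n in ["scene","side","wrist"]:
    m=vision.camera_model(n); print(n,m)
    im=vision.camera(n); cv2.imwrite(f"pics/{n}0.png",im[:,:,::-1])
print(robot.__dict__ if hasattr(robot,'__dict__') else dir(robot))
E
```

```text
pics
{'clock': 0.0, 'joint_positions': array([-1.31480637,  0.38383489,  0.043832  ,  1.59958449, -0.01788708,
        1.16121481, -0.0499436 ]), 'qvel': array([-0.00107229,  0.0004552 , -0.0008203 , -0.00176518,  0.00024128,
       -0.00077831, -0.00036871]), 'joint_efforts': array([ 4.53686253e-04, -4.33462107e+01,  1.02482602e+00, -2.49514961e+01,
        1.05527113e-02,  1.14184179e-02, -5.52853038e-06]), 'tcp_pos': array([225.00862669, 609.28629244, 403.28174209]), 'tool_rot': array([-1.57201399e-04,  1.75952554e-01,  9.84397757e-01, -1.31523353e-03]), 'force': array([0.85932601, 1.03786987, 0.35182613]), 'wrist_torque': array([-0.01620107,  0.04428133, -0.03385851]), 'width': 1.0009455781488124}
scene {'fov_y': 52.29346989803954, 'cx': 276.0772381418902, 'cy': 208.13021782354636, 'origin': array([ 756.99721154, -390.39216221,  783.94500141]), 'rotation': array([0.90681101, 0.28021558, 0.09375309, 0.30063828])}
side {'fov_y': 56.39253327537708, 'cx': 286.4788355636115, 'cy': 217.64537074741938, 'origin': array([177.76260227, 478.6750998 , 594.75642016]), 'rotation': array([-0.23660643, -0.1186125 ,  0.40845101,  0.87356525])}
wrist {'fov_y': 60.853071592276656, 'cx': 277.5164157276058, 'cy': 202.9520417017332, 'origin': array([160.65869469, 632.53494682, 372.10359129]), 'rotation': array([ 0.81295304, -0.11114762, -0.07608795,  0.56653702])}
{}
```

View pics/scene0.png

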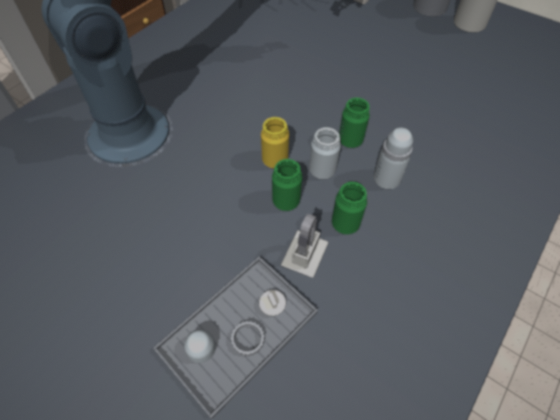

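View pics/side0.png

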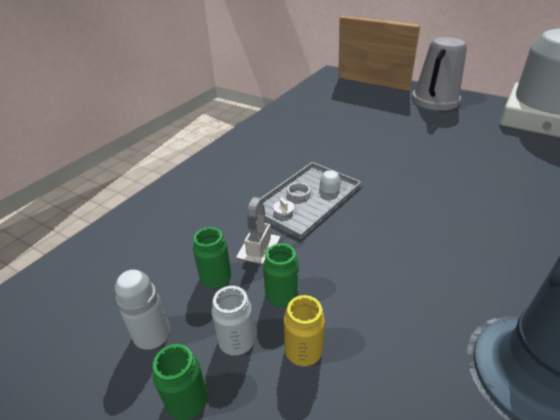

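View pics/wrist0.png

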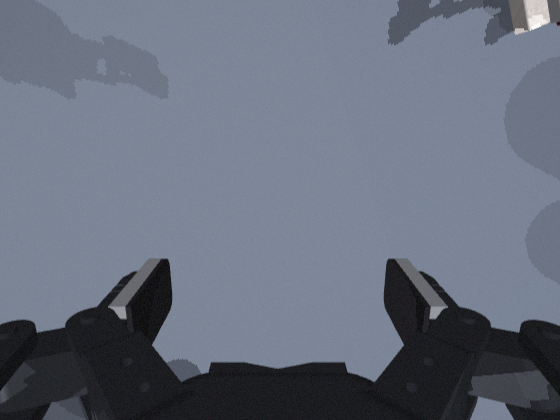

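The scene view shows the open frosted bottle at (col 324, row 153), ringed by green bottles (355,122), (287,185), (349,207) and a yellow one (275,143). The closed bottle is at (393,158) and the holder with the tongs at (306,245). The tray has the disc at (272,302), the collar at (247,338) and the cap at (199,345). In the side view the frosted open bottle is at (234,320). It is the only open one that is neither green nor yellow, so it is the one meant.

```bash
cat > h.py <<'E'
import numpy as np, cv2
from scipy.spatial.transform import Rotation as R
from station import get_state, vision, workorder, spotter, robot
def Rq(q): return R.from_quat([q[1],q[2],q[3],q[0]]).as_matrix()
def K(m): 
    f=210/np.tan(np.radians(m["fov_y"])/2); return f
def ray(m,col,row):
    f=K(m); d=np.array([(col-m["cx"])/f,-(row-m["cy"])/f,-1.0]); d=Rq(m["rotation"])@d
    return np.array(m["origin"]),d/np.linalg.norm(d)
def proj(m,P):
    P=np.atleast_2d(P); p=(P-m["origin"])@Rq(m["rotation"]); f=K(m)
    return np.c_[m["cx"]+f*p[:,0]/-p[:,2], m["cy"]-f*p[:,1]/-p[:,2]]
def plane(m,col,row,z):
    o,d=ray(m,col,row); return o+d*(z-o[2])/d[2]
def tri(obs):
    A=np.zeros((3,3));b=np.zeros(3);L=[]
    for m,c,r in obs:
        o,d=ray(m,c,r);M=np.eye(3)-np.outer(d,d);A+=M;b+=M@o;L.append((o,d))
    X=np.linalg.solve(A,b); return X,[np.linalg.norm((np.eye(3)-np.outer(d,d))@(X-o)) for o,d in L]
E
python3 - <<'E'
from h import *
import pickle
D={}
for n in ["scene","side"]:
    im=vision.camera(n); m=vision.camera_model(n); D[n]=dict(im=im,m=m)
    for q in ["tong_left","tong_right","disc_tab","bottle_mouth","tray","collar","cap","bottle2"]:
        r=spotter.silhouettes(n,q)
        D[n][q]=r
        for x in r[:5]:
            ys,xs=np.where(x["pixels"]); 
            print(n,q,round(x["confidence"],2),np.round(x["centre"]),len(ys),(xs.min(),xs.max(),ys.min(),ys.max()) if len(ys) else None)
pickle.dump(D,open("d0.pkl","wb"))
print(get_state()["clock"])
for n,b in (("scene",(230,200,110,110)),("side",(210,180,120,90))):
    x,y,w,h=b; cv2.imwrite(f"pics/{n}_crop.png",cv2.resize(D[n]["im"][y:y+h,x:x+w,::-1],None,fx=5,fy=5,interpolation=cv2.INTER_CUBIC))
a=cv2.resize(D["scene"]["im"][90:240,240:420,::-1],(0,0),fx=3,fy=3,interpolation=2);cv2.imwrite("pics/scene_b.png",a)
a=cv2.resize(D["side"]["im"][270:370,180:290,::-1],(0,0),fx=5,fy=5,interpolation=2);cv2.imwrite("pics/side_b.png",a)
E
```

```text
scene tong_left 0.52 [304. 272.] 509 (np.int64(260), np.int64(285), np.int64(291), np.int64(315))
scene tong_left 0.42 [233. 310.] 113 (np.int64(308), np.int64(316), np.int64(220), np.int64(244))
scene tong_left 0.2 [338. 235.] 10939 (np.int64(155), np.int64(316), np.int64(257), np.int64(419))
scene tong_right 0.45 [239. 299.] 234 (np.int64(298), np.int64(308), np.int64(230), np.int64(256))
scene tong_right 0.28 [337. 235.] 11277 (np.int64(154), np.int64(317), np.int64(258), np.int64(419))
scene tong_right 0.27 [304. 271.] 490 (np.int64(260), np.int64(285), np.int64(292), np.int64(315))
scene disc_tab 0.6 [304. 270.] 538 (np.int64(259), np.int64(285), np.int64(291), np.int64(315))
scene disc_tab 0.48 [335. 234.] 11034 (np.int64(154), np.int64(317), np.int64(258), np.int64(419))
scene bottle_mouth 0.98 [184. 288.] 1304 (np.int64(272), np.int64(301), np.int64(159), np.int64(210))
scene bottle_mouth 0.93 [210. 347.] 1461 (np.int64(332), np.int64(367), np.int64(182), np.int64(234))
scene bottle_mouth 0.61 [122. 355.] 1256 (np.int64(339), np.int64(370), np.int64(99), np.int64(147))
scene 
[... 1040 characters left out ...]
p.int64(227), np.int64(287))
side bottle_mouth 0.65 [330. 305.] 2487 (np.int64(284), np.int64(325), np.int64(295), np.int64(366))
side bottle_mouth 0.65 [272. 280.] 1969 (np.int64(263), np.int64(299), np.int64(243), np.int64(306))
side tray 0.95 [198. 306.] 3396 (np.int64(262), np.int64(360), np.int64(162), np.int64(237))
side tray 0.31 [217. 256.] 248 (np.int64(256), np.int64(264), np.int64(201), np.int64(236))
side collar 0.76 [194. 297.] 250 (np.int64(287), np.int64(310), np.int64(183), np.int64(200))
side cap 0.9 [183. 328.] 387 (np.int64(320), np.int64(339), np.int64(171), np.int64(194))
side bottle2 0.93 [306. 138.] 3005 (np.int64(115), np.int64(169), np.int64(269), np.int64(348))
1.05
```

View pics/scene_crop.png

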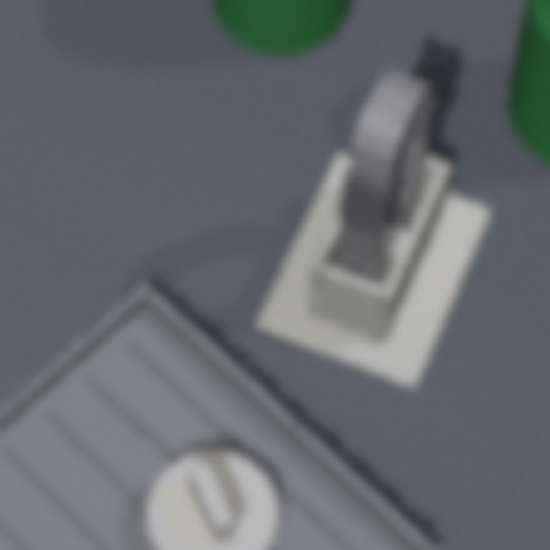

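View pics/side_crop.png

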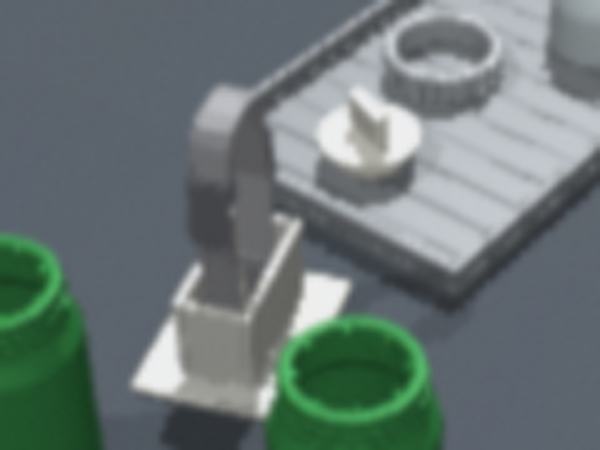

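View pics/scene_b.png

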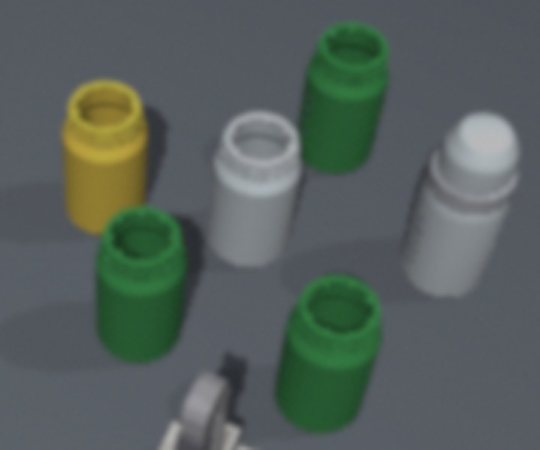

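View pics/side_b.png

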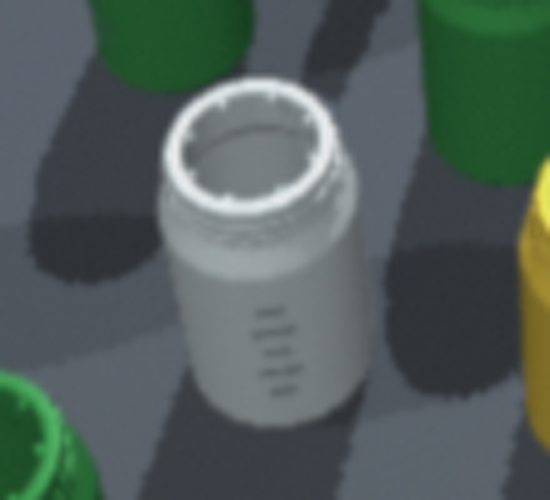

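Run:
```python
from h import *
import pickle
D=pickle.load(open("d0.pkl","rb")); S=D["scene"]["m"];V=D["side"]["m"]
sc=lambda x,y:(230+x/5-.4,200+y/5-.4); sd=lambda x,y:(210+x/5-.4,180+y/5-.4)
print("mouth",tri([(S,327,137.5),(V,229.9,299.1)]), plane(S,327,137.5,112),plane(V,229.9,299.1,112))
a=sc(212,512);b=sd(370,138)
print("flange top",tri([(S,*a),(V,*b)]),plane(S,*a,4+15),plane(V,*b,19))
# tab top ends
print("holder base plate corners")
P=[plane(S,*sc(*p),4) for p in ((258,325),(415,388),(492,210))]; print(np.round(P,1))
P=[plane(V,*sd(*p),4) for p in ((132,383),(265,415),(350,283))]; print(np.round(P,1))
print("rim")
P=[plane(S,*sc(*p),45) for p in ((340,153),(453,165),(312,268),(395,290))]; print(np.round(P,1))
P=[plane(V,*sd(*p),45) for p in ((178,310),(245,320),(302,222))]; print(np.round(P,1))
for q in["collar","cap","bottle2"]:
  r1=D["scene"][q][0]["centre"];r2=D["side"][q][0]["centre"];print(q,tri([(S,r1[1],r1[0]),(V,r2[1],r2[0])]))
print("greens")
for c in ((287,168),(351,190),(356,106),(275,126)): print(plane(S,*c,112).round())
print("tab top ends", [plane(S,*sc(*p),4+33).round(1) for p in ((190,480),(218,455),(216,530))])
```

```text
mouth (array([457.87266533, 192.66316097, 108.68945734]), [np.float64(0.03166932831657821), np.float64(0.03166932831646949)]) [459.31545274 189.78309177 112.        ] [455.99278561 194.62661794 112.        ]
flange top (array([ 565.42974841, -146.97014171,   17.24515429]), [np.float64(0.8283128658109769), np.float64(0.8283128658109977)]) [ 565.17159388 -147.97299202   19.        ] [ 564.92134403 -144.58346818   19.        ]
holder base plate corners
[[528.3 -68.4   4. ]
 [594.9 -53.5   4. ]
 [575.3  33.4   4. ]]
[[576.1  33.1   4. ]
 [516.9  20.6   4. ]
 [528.7 -66.4   4. ]]
rim
[[521.1  -3.2  45. ]
 [560.9  19.3  45. ]
 [542.6 -52.8  45. ]
 [574.  -41.4  45. ]]
[[557.1  20.6  45. ]
 [529.8  11.8  45. ]
 [542.7 -51.6  45. ]]
collar (array([ 565.26179185, -209.08879508,   18.1303253 ]), [np.float64(0.6675218613801159), np.float64(0.667521861379902)])
cap (array([ 515.8332568 , -289.68803262,   19.86243713]), [np.float64(1.5834287128807365), np.float64(1.5834287128806221)])
bottle2 (array([599.25531402, 261.08599812,  75.36823477]), [np.float64(0.025356876898225023), np.float64(0.025356876898225696)])
greens
[440.  70. 112.]
[573. 100. 112.]
[459. 311. 112.]
[349. 151. 112.]
tab top ends [array([ 555.6, -148.6,   37. ]), array([ 558. , -134.4,   37. ]), array([ 575. , -158.3,   37. ])]
```

```bash
cat >> h.py <<'E'
def wrel():
    s=get_state(); m=vision.camera_model("wrist"); Rt=Rq(s["tool_rot"]); 
    return Rt.T@(m["origin"]-s["tcp_pos"]), Rt.T@Rq(m["rotation"])
def downR(yaw):  # yaw deg = world angle of tool y axis, tool z down
    a=np.radians(yaw); y=np.array([np.cos(a),np.sin(a),0]); z=np.array([0,0,-1.]); x=np.cross(y,z); return np.c_[x,y,z]
def goto(P,yaw):
    s=get_state(); Rt=Rq(s["tool_rot"]); d=Rt.T@(np.array(P,float)-s["tcp_pos"])/1000
    rv=R.from_matrix(Rt.T@downR(yaw)).as_rotvec()
    print("shift m",d.round(4),"rotvec",rv.round(4),"from",s["tcp_pos"].round(1),"yaw",round(np.degrees(np.arctan2(Rt[1,1],Rt[0,1])),2),"tilt",(Rt[:2,2]*57.3).round(2))
E
python3 - <<'E'
from h import *
t,Rc=wrel(); print(t.round(1)); print(Rc.round(3)); 
import json; json.dump([t.tolist(),Rc.tolist()],open("w.json","w"))
m0=vision.camera_model("wrist")
def see(P,yaw,X):
    Rt=downR(yaw); q=R.from_matrix(Rt@Rc).as_quat(); m=dict(m0); m["origin"]=np.array(P)+Rt@t; m["rotation"]=[q[3],q[0],q[1],q[2]]
    return proj(m,X).round(0).tolist()
for P in ([420,192,403],[480,200,400],[520,220,400]): print(P,see(P,102,[[458,192,112]]))
for P in ([560,-60,400],[600,-60,400],[620,-60,400]): print(P,see(P,102,[[550,-16,45],[550,-16,126],[565,-147,19]]))
print(see([560,-60,400],102,[[560-0,-60,400-155]]))
goto([500,200,403],102.3)
E
```

```text
[68.4 -0.5 31.3]
[[-0.     0.964  0.267]
 [ 1.     0.    -0.   ]
 [-0.     0.267 -0.964]]
[420, 192, 403] [[268.0, 245.0]]
[480, 200, 400] [[274.0, 169.0]]
[520, 220, 400] [[257.0, 107.0]]
[560, -60, 400] [[327.0, 180.0], [342.0, 204.0], [190.0, 162.0]]
[600, -60, 400] [[338.0, 137.0], [357.0, 148.0], [196.0, 121.0]]
[620, -60, 400] [[343.0, 115.0], [365.0, 118.0], [200.0, 100.0]]
[[279.0, 289.0]]
shift m [-0.3997 -0.2892  0.0017] rotvec [ 0.     -0.     -0.5684] from [225.2 609.8 404.7] yaw 69.73 tilt [-0.  0.]
```

```bash
python3 -c "
from h import *
goto([470,195,403],102.3)"
```

```text
shift m [-0.3733 -0.3043  0.0017] rotvec [ 0.     -0.     -0.5684] from [225.2 609.8 404.7] yaw 69.73 tilt [-0.  0.]
```

Request:
move_arm --series '[[[-0.03, -0.025, 0, 0, 0, -0.08, 0.0854], [-0.07, -0.057, 0, 0, 0, -0.2, 0.0854], [-0.108, -0.088, 0, 0, 0, -0.3, 0.0854], [-0.146, -0.119, 0, 0, 0, -0.4, 0.0854], [-0.184, -0.15, 0, 0, 0, -0.5, 0.0854], [-0.222, -0.181, 0, 0, 0, -0.5684, 0.0854], [-0.26, -0.212, 0, 0, 0, -0.5684, 0.0854], [-0.298, -0.243, 0, 0, 0, -0.5684, 0.0854]]]'

```text
clock: 1.85
tcp_pos: [421.3, 276.6, 405.1]
tool_rot: [0.0, -0.107, 0.994, 0.0]
force: [0.9, -1.1, -0.2]
width: 1.002
```

```bash
python3 -c "
from h import *
goto([470,195,403],102.3)"
```

```text
shift m [-0.0302 -0.0901  0.0021] rotvec [0.0007 0.001  0.0001] from [421.3 276.6 405.1] yaw 102.3 tilt [0.05 0.05]
```

Request:
move_arm --series '[[[-0.012, -0.035, 0, 0, 0, 0, 0.0854], [-0.022, -0.065, 0, 0, 0, 0, 0.0854], [-0.028, -0.082, 0, 0, 0, 0, 0.0854], [-0.03, -0.09, 0, 0, 0, 0, 0.0854], [-0.03, -0.09, 0, 0, 0, 0, 0.0854], [-0.03, -0.09, 0, 0, 0, 0, 0.0854], [-0.03, -0.09, 0, 0, 0, 0, 0.0854], [-0.03, -0.09, 0, 0, 0, 0, 0.0854]]]'

```text
clock: 2.65
tcp_pos: [468.4, 198.4, 404.6]
tool_rot: [-0.0, -0.109, 0.994, 0.0]
force: [-0.5, 0.7, 0.4]
width: 0.999
```

Run:
```python
from h import *
import pickle
m=vision.camera_model("wrist"); im=vision.camera("wrist"); pickle.dump((m,im),open("wb.pkl","wb"))
cv2.imwrite("pics/wb.png",im[:,:,::-1])
goto([600,-55,403],102.3)
```

```text
shift m [-0.0739 -0.2756  0.0016] rotvec [ 0.0002 -0.0001  0.0023] from [468.5 198.2 404.6] yaw 102.43 tilt [-0.01  0.01]
```

View pics/wb.png

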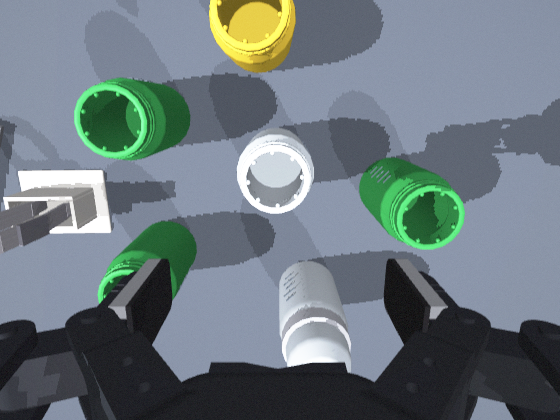

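The wrist view has the frosted open bottle's rim centred near (col 275, row 177), the closed bottle at (315,315) and the holder at (65,200). I'll fit the rim in an enlarged crop.

Run:
```python
from h import *
import pickle
m,im=pickle.load(open("wb.pkl","rb"))
a=cv2.resize(im[120:225,225:325,::-1],None,fx=5,fy=5,interpolation=cv2.INTER_CUBIC)
# overlay projected circles for a candidate
def circ(c,r): 
    t=np.linspace(0,2*np.pi,73); return np.c_[c[0]+r*np.cos(t),c[1]+r*np.sin(t),np.full(73,c[2])]
P=plane(m,275,176.5,112);print(P)
for r,col in((26.5,(0,0,255)),(21.5,(0,200,0))):
    p=((proj(m,circ(P,r))-[225,120]+.5)*5-.5).astype(int); cv2.polylines(a,[p],True,col,1)
cv2.imwrite("pics/wb_c.png",a)
```

```text
[452.51133263 193.25137494 112.        ]
```

View pics/wb_c.png

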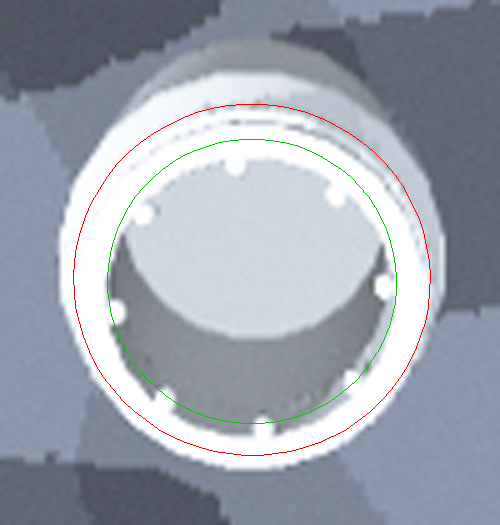

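Request:
move_arm --series '[[[-0.01, -0.036, 0, 0, 0, 0, 0.0854], [-0.022, -0.082, 0, 0, 0, 0, 0.0854], [-0.034, -0.128, 0, 0, 0, 0, 0.0854], [-0.046, -0.174, 0, 0, 0, 0, 0.0854], [-0.058, -0.22, 0, 0, 0, 0, 0.0854], [-0.068, -0.255, 0, 0, 0, 0, 0.0854], [-0.074, -0.276, 0, 0, 0, 0, 0.0854], [-0.074, -0.276, 0, 0, 0, 0, 0.0854]]]'

```text
clock: 3.5
tcp_pos: [600.8, -61.0, 404.8]
tool_rot: [0.0, -0.104, 0.995, -0.002]
force: [-0.3, -0.5, 0.6]
width: 1.0
```

Run:
```python
from h import *
import pickle
m=vision.camera_model("wrist"); im=vision.camera("wrist"); pickle.dump((m,im),open("wt.pkl","wb"))
cv2.imwrite("pics/wt.png",im[:,:,::-1])
print(get_state()["tcp_pos"])
```

```text
[600.37675854 -58.33408728 404.51049372]
```

View pics/wt.png

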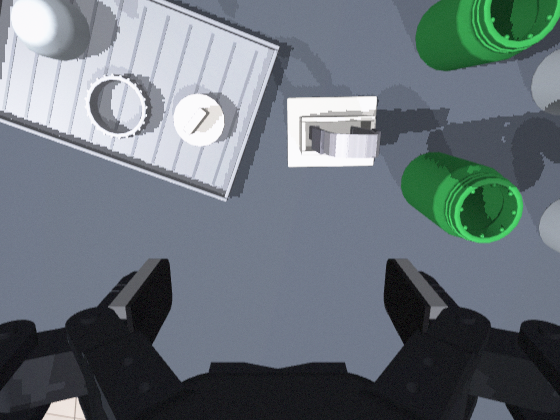

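The wrist view now shows the disc at (199,119) with its tab running diagonally, the holder's plate at (333,132), the tongs' bow at (345,142), the collar at (118,105) and the cap at (42,25). The rim overlay in the bottle crop was about 3 px too high, so I'll refine it and triangulate everything.

Run:
```python
from h import *
import pickle
D=pickle.load(open("d0.pkl","rb")); S=D["scene"]["m"];V=D["side"]["m"]
m,im=pickle.load(open("wb.pkl","rb")); m2,im2=pickle.load(open("wt.pkl","rb"))
W=(225+252/5-.4,120+297/5-.4); print(W)
print("mouth wrist z112",plane(m,*W,112).round(1), "all",tri([(S,327,137.5),(V,229.9,299.1),(m,*W)]), "sc+wr",tri([(S,327,137.5),(m,*W)]),"sd+wr",tri([(V,229.9,299.1),(m,*W)]))
f=(199,119)
sc=lambda x,y:(230+x/5-.4,200+y/5-.4); sd=lambda x,y:(210+x/5-.4,180+y/5-.4)
a=sc(212,512);b=sd(370,138)
print("flange",plane(m2,*f,19).round(1),tri([(S,*a),(V,*b),(m2,*f)]))
a=cv2.resize(im2[80:160,155:255,::-1],None,fx=6,fy=6,interpolation=cv2.INTER_CUBIC); cv2.imwrite("pics/wt_d.png",a)
a=cv2.resize(im2[85:180,280:390,::-1],None,fx=6,fy=6,interpolation=cv2.INTER_CUBIC); cv2.imwrite("pics/wt_h.png",a)
```

```text
(275.0, 179.0)
mouth wrist z112 [454.4 193.7 112. ] all (array([456.77831533, 193.32858962, 108.41034074]), [np.float64(0.8729927774148479), np.float64(1.193664864517985), np.float64(1.7244659348469922)]) sc+wr (array([456.16754232, 194.33824307, 106.06606971]), [np.float64(0.746638391941378), np.float64(0.7466383919412136)]) sd+wr (array([455.22397253, 194.13975714, 111.79309554]), [np.float64(0.9324218998587451), np.float64(0.9324218998587628)])
flange [ 563.5 -147.6   19. ] (array([ 564.8279278 , -147.26246384,   17.26651702]), [np.float64(0.18324293228236796), np.float64(1.4930069397389218), np.float64(1.3318565997275869)])
```

View pics/wt_d.png

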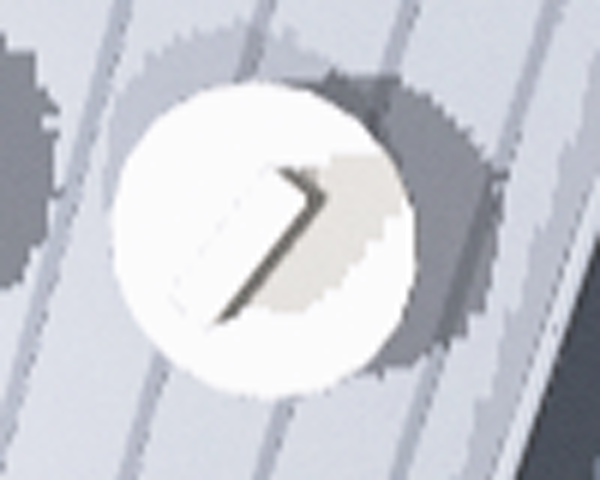

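View pics/wt_h.png

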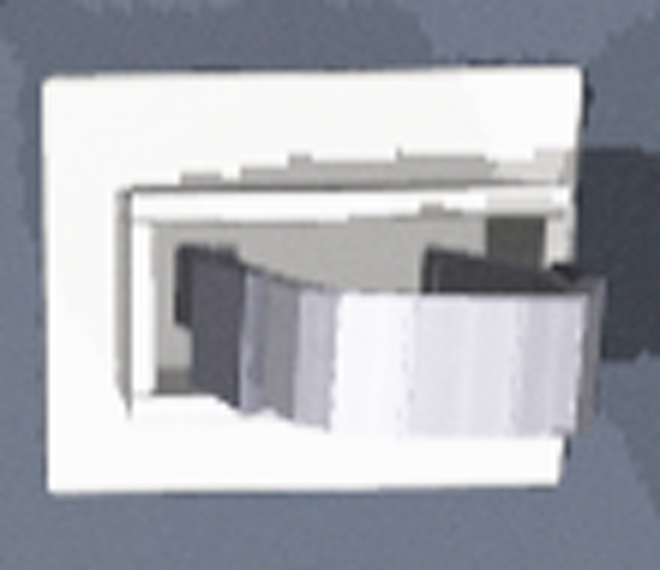

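Run:
```python
from h import *
import pickle
D=pickle.load(open("d0.pkl","rb")); S=D["scene"]["m"];V=D["side"]["m"]
m2,im2=pickle.load(open("wt.pkl","rb"))
d=lambda x,y:(155+x/6-.42,80+y/6-.42); h=lambda x,y:(280+x/6-.42,85+y/6-.42)
T=np.array([plane(m2,*d(*p),37) for p in ((275,168),(310,203),(211,324),(170,290))]); print(T.round(1),T.mean(0).round(1))
for i in range(4): v=T[(i+1)%4]-T[i]; print(np.linalg.norm(v).round(1),np.degrees(np.arctan2(v[1],v[0])).round(1))
c=d(263,240); P=plane(m2,*c,19); print("flange top c",P.round(1))
for z in (0,4): 
  H=np.array([plane(m2,*h(*p),z) for p in ((45,78),(580,68),(558,487),(50,492))]); print(H.round(1),H.mean(0).round(1))
  for i in range(4): v=H[(i+1)%4]-H[i]; print(np.linalg.norm(v).round(1),np.degrees(np.arctan2(v[1],v[0])).round(1))
# rim outer corners visible
H=np.array([plane(m2,*h(*p),45) for p in ((128,187),(570,190),(132,415))]);print("rim",H.round(1))
H=np.array([plane(m2,*h(*p),45) for p in ((155,222),(153,392),(547,213))]);print("rim inner",H.round(1))
# bow top edges: predict pixel for tongs center
```

```text
[[ 551.7 -144.1   37. ]
 [ 555.7 -138.1   37. ]
 [ 576.8 -150.3   37. ]
 [ 573.  -157.2   37. ]] [ 564.3 -147.5   37. ]
7.2 56.3
24.4 -30.0
7.9 -118.8
25.0 148.4
flange top c [ 564.2 -148.    19. ]
[[526.1 -68.2   0. ]
 [506.1  18.7   0. ]
 [574.8  34.6   0. ]
 [594.1 -52.4   0. ]] [550.3 -16.8   0. ]
89.2 103.0
70.5 13.0
89.1 -77.5
69.8 -166.9
[[526.2 -68.2   4. ]
 [506.4  17.7   4. ]
 [574.3  33.4   4. ]
 [593.5 -52.6   4. ]] [550.1 -17.4   4. ]
88.2 103.0
69.7 13.0
88.2 -77.5
69.0 -166.9
rim [[539.7 -53.6  45. ]
 [526.5  10.8  45. ]
 [572.6 -45.4  45. ]]
rim inner [[543.8 -48.5  45. ]
 [568.5 -43.1  45. ]
 [530.4   8.4  45. ]]
```

Run:
```python
from h import *
import pickle
m2,im2=pickle.load(open("wt.pkl","rb"))
h=lambda x,y:(280+x/6-.42,85+y/6-.42)
for p in ((375,292),(375,432),(375,362),(415,362),(335,362)): print(plane(m2,*h(*p),126).round(1))
a=np.radians(102.9);y=np.array([np.cos(a),np.sin(a),0]);x=np.array([y[1],-y[0],0]);c=np.array([550,-17.3,0])
# project bow candidate: circle-ish arch, center c
for dz in (126,118,88): 
  for s in(-23,0,23): print(dz,s,(((proj(m2,c+y*s+[0,0,dz])-[280,85]+.42)*6).round(0)).tolist())
goto([550,-17.3,330],102.9)
```

```text
[543.7 -28.9 126. ]
[559.1 -24.9 126. ]
[551.4 -26.9 126. ]
[550.4 -22.4 126. ]
[552.3 -31.4 126. ]
126 -23 [[258.0, 371.0]]
126 0 [[459.0, 368.0]]
126 23 [[660.0, 364.0]]
118 -23 [[250.0, 363.0]]
118 0 [[445.0, 360.0]]
118 23 [[640.0, 357.0]]
88 -23 [[224.0, 338.0]]
88 0 [[399.0, 335.0]]
88 23 [[574.0, 332.0]]
shift m [0.0406 0.0507 0.0745] rotvec [-0.0007 -0.0005 -0.0136] from [600.4 -58.3 404.5] yaw 102.12 tilt [-0.02 -0.04]
```

Request:
move_arm --series '[[[0.015, 0.019, 0.01, 0, 0, -0.0136, 0.0854], [0.032, 0.04, 0.03, 0, 0, -0.0136, 0.0854], [0.04, 0.05, 0.06, 0, 0, -0.0136, 0.0854], [0.0405, 0.051, 0.09, 0, 0, -0.0136, 0.0854], [0.0405, 0.051, 0.1, 0, 0, -0.0136, 0.0854], [0.0405, 0.051, 0.1, 0, 0, -0.0136, 0.0854], [0.0405, 0.051, 0.1, 0, 0, -0.0136, 0.0854], [0.0405, 0.051, 0.1, 0, 0, -0.0136, 0.0854]]]'

```text
clock: 4.35
tcp_pos: [550.8, -15.8, 306.5]
tool_rot: [0.002, -0.114, 0.994, -0.0]
force: [-0.0, -0.5, -0.1]
width: 0.996
```

Run:
```python
from h import *
import pickle
m=vision.camera_model("wrist"); im=vision.camera("wrist"); pickle.dump((m,im),open("wg.pkl","wb"))
s=get_state(); print(s["clock"])
t=s["tcp_pos"]+Rq(s["tool_rot"])@[0,0,157]; 
p=proj(m,[t,[550,-17.3,88]]);print(p.round())
a=im[:,:,::-1].copy()
for q,c in zip(p.astype(int),((0,0,255),(0,255,0))): cv2.circle(a,tuple(map(int,q)),3,c,-1)
cv2.imwrite("pics/wg.png",a)
goto([550,-17.3,241],102.9)
```

```text
4.4
[[277. 286.]
 [275. 229.]]
shift m [ 0.0013 -0.0012  0.0654] rotvec [-0.0005  0.0034  0.0027] from [550.8 -15.9 306.4] yaw 103.06 tilt [0.2  0.02]
```

View pics/wg.png

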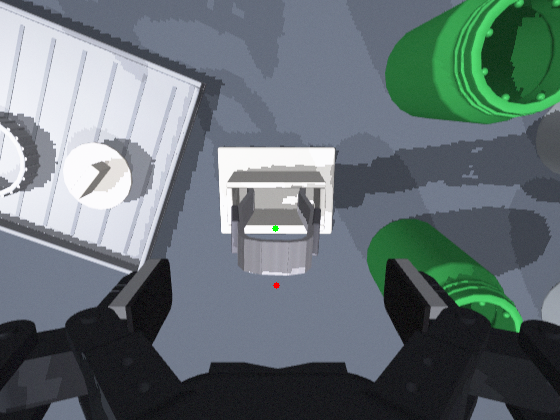

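Request:
move_arm --series '[[[0.0005, -0.0005, 0.015, 0, 0, 0, 0.0854], [0.0005, -0.001, 0.035, 0, 0, 0, 0.0854], [0.0005, -0.001, 0.055, 0, 0, 0, 0.0854], [0.0005, -0.001, 0.0645, 0, 0, 0, 0.0854], [0.0005, -0.001, 0.0645, 0, 0, 0, 0.06], [0.0005, -0.001, 0.0645, 0, 0, 0, 0.05], [0.0005, -0.001, 0.0645, 0, 0, 0, 0.041], [0.0005, -0.001, 0.0645, 0, 0, 0, 0.041]]]' --force 25

```text
clock: 5.2
tcp_pos: [550.0, -16.7, 241.2]
tool_rot: [0.001, -0.114, 0.993, 0.0]
force: [1.5, 0.5, -0.5]
width: 0.483
```

Run:
```python
from h import *
import pickle
im=vision.camera("wrist")
s=get_state(); print(s["clock"],s["width"]*85.4,s["force"])
cv2.imwrite("pics/wg2.png",im[:,:,::-1])
goto([550,-17.3,241],102.9)
```

```text
5.25 41.048376778454426 [0.06760948 0.30081228 0.98637817]
shift m [ 0.     -0.0005 -0.    ] rotvec [-0.0003  0.0018  0.0033] from [549.9 -16.8 241. ] yaw 103.09 tilt [0.1  0.01]
```

View pics/wg2.png

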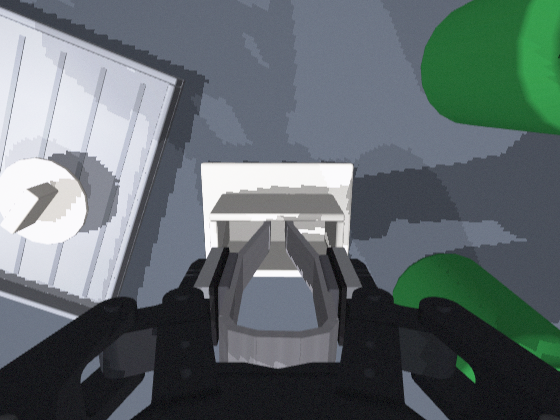

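Run:
```python
from h import *
im=cv2.imread("pics/wg2.png")
cv2.imwrite("pics/wg2c.png",cv2.resize(im[180:380,190:370],None,fx=4,fy=3,interpolation=2)[:600])
s=get_state(); m=vision.camera_model("wrist"); Rt=Rq(s["tool_rot"]); 
for z in (4,34,88):
  for g in (4,8,9.6,19,): print(z,g,proj(m,[np.array([*s["tcp_pos"][:2],z])+Rt@[7,k*g/2,0] for k in(-1,1)]).round(0).tolist())
```

```text
4 4 [[274.0, 210.0], [281.0, 210.0]]
4 8 [[271.0, 210.0], [284.0, 210.0]]
4 9.6 [[269.0, 210.0], [285.0, 210.0]]
4 19 [[262.0, 210.0], [293.0, 210.0]]
34 4 [[274.0, 226.0], [281.0, 226.0]]
34 8 [[270.0, 226.0], [285.0, 226.0]]
34 9.6 [[268.0, 226.0], [287.0, 226.0]]
34 19 [[259.0, 226.0], [296.0, 226.0]]
88 4 [[272.0, 274.0], [283.0, 274.0]]
88 8 [[267.0, 274.0], [288.0, 274.0]]
88 9.6 [[264.0, 274.0], [290.0, 274.0]]
88 19 [[252.0, 274.0], [303.0, 274.0]]
```

View pics/wg2c.png

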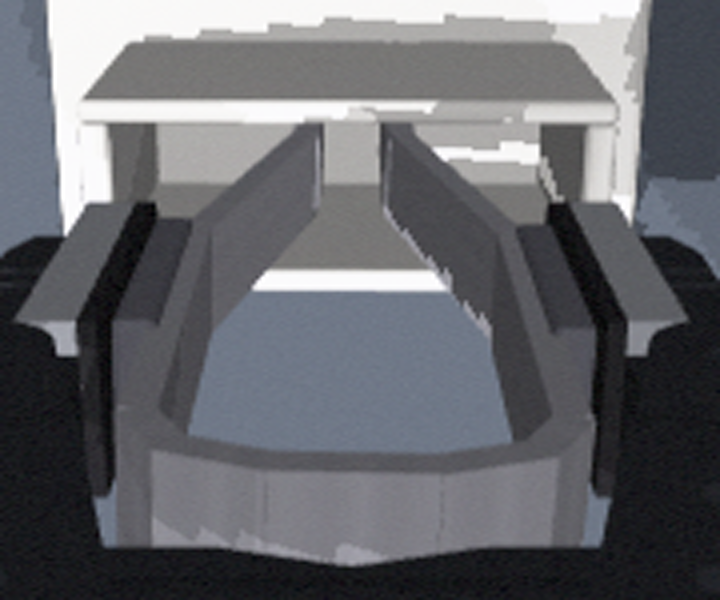

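Run:
```python
from h import *
s=get_state(); m=vision.camera_model("wrist"); Rt=Rq(s["tool_rot"]); 
def pr(x,y,z): 
    p=proj(m,[np.array([*s["tcp_pos"][:2],z])+Rt@[x,y,0]])[0]; return p.round(1).tolist(), [(p[0]-190)*4,(p[1]-180)*3]
for x in (9,-9):
  for z in (73,103): print("pad",x,z,pr(x,-20.5,z),pr(x,20.5,z), pr(x,-19,z))
for x in (7,-7):
  for z in (34,20,4): print("tip",x,z,pr(x,-4,z),pr(x,4,z))
```

```text
pad 9 73 ([227.6, 252.9], [np.float64(150.56546943498302), np.float64(218.72588923631253)]) ([327.0, 252.9], [np.float64(547.939196922049), np.float64(218.66337029885972)]) ([231.3, 252.9], [np.float64(165.10425938336437), np.float64(218.72360184377317)])
pad 9 103 ([215.5, 289.4], [np.float64(101.95736530532213), np.float64(328.06102890795717)]) ([339.0, 289.3], [np.float64(596.0967513149005), np.float64(327.97623206408093)]) ([220.0, 289.4], [np.float64(120.0367593194187), np.float64(328.05792639155163)])
pad -9 73 ([229.2, 292.0], [np.float64(156.87714524886246), np.float64(336.1242561696386)]) ([325.4, 292.0], [np.float64(541.722099034454), np.float64(336.0578091645938)]) ([232.7, 292.0], [np.float64(170.95752032243604), np.float64(336.1218250639576)])
pad -9 103 ([217.9, 336.2], [np.float64(111.6375599251204), np.float64(468.6818341209324)]) ([336.6, 336.2], [np.float64(586.5510070849768), np.float64(468.59161667770445)]) ([222.3, 336.2], [np.float64(129.01348018354417), np.float64(468.67853328557254)])
tip 7 34 ([269.7, 226.2], [np.float64(318.6338828696878), np.float64(138.567
[... 263 characters left out ...]
122)])
tip 7 4 ([270.7, 209.6], [np.float64(322.8813075549774), np.float64(88.89477018413879)]) ([284.1, 209.6], [np.float64(376.2068563018843), np.float64(88.88728426626366)])
tip -7 34 ([269.8, 251.2], [np.float64(319.26740956747676), np.float64(213.60358171665013)]) ([284.9, 251.2], [np.float64(379.67688873968063), np.float64(213.59411766823635)])
tip -7 20 ([270.3, 241.4], [np.float64(321.3214964590193), np.float64(184.10168679003056)]) ([284.4, 241.4], [np.float64(377.71572173980667), np.float64(184.0930690275278)])
tip -7 4 ([270.8, 231.6], [np.float64(323.3582707339499), np.float64(154.84844492589252)]) ([283.9, 231.6], [np.float64(375.77108216226566), np.float64(154.84063577254594)])
```

The wrist crop shows the tongs between the pads with their tips at crop x 318 and 380, which matches a tip gap of 8 mm. So the tongs are shut even though the reading says 41 mm, meaning the true opening is about 3 mm less than the reading at this point. I'll lift them shut and ease them open by eye.

Run:
```python
from h import *
s=get_state(); print(s["joint_positions"].round(2))
goto([564.3,-147.5,316],59.2)
```

```text
[-0.37  0.43  0.39  1.98 -0.22  0.78  1.94]
shift m [ 0.0154 -0.1306 -0.075 ] rotvec [4.00e-04 1.80e-03 7.66e-01] from [549.9 -16.8 241. ] yaw 103.09 tilt [0.1  0.01]
```

Request:
move_arm --series '[[[0, 0, -0.012, 0, 0, 0, 0.041], [0, 0, -0.032, 0, 0, 0, 0.041], [0, 0, -0.055, 0, 0, 0, 0.041], [0, -0.01, -0.07, 0, 0, 0.08, 0.041], [0.003, -0.035, -0.08, 0, 0, 0.22, 0.041], [0.006, -0.065, -0.08, 0, 0, 0.36, 0.041], [0.01, -0.095, -0.08, 0, 0, 0.5, 0.041], [0.014, -0.12, -0.08, 0, 0, 0.64, 0.041]]]'

```text
clock: 6.05
tcp_pos: [563.0, -138.7, 321.7]
tool_rot: [0.001, 0.208, 0.978, -0.0]
force: [0.6, -0.1, -1.0]
width: 0.482
```

Run:
```python
from h import *
goto([564.3,-147.5,320],59.2)
```

```text
shift m [-0.0048 -0.0075  0.0017] rotvec [0.0005 0.002  0.1191] from [ 563.  -138.7  321.7] yaw 66.03 tilt [ 0.11 -0.03]
```

Request:
move_arm --series '[[[-0.002, -0.004, 0, 0, 0, 0.06, 0.0415], [-0.004, -0.008, 0.005, 0, 0, 0.126, 0.042], [-0.005, -0.0094, 0.015, 0, 0, 0.126, 0.0425], [-0.005, -0.0094, 0.025, 0, 0, 0.126, 0.043], [-0.005, -0.0094, 0.025, 0, 0, 0.126, 0.0435], [-0.005, -0.0094, 0.025, 0, 0, 0.126, 0.044], [-0.005, -0.0094, 0.025, 0, 0, 0.126, 0.044], [-0.005, -0.0094, 0.025, 0, 0, 0.126, 0.044]]]'

```text
clock: 6.85
tcp_pos: [564.0, -147.3, 295.6]
tool_rot: [0.0, 0.265, 0.964, 0.0]
force: [0.2, 0.7, -1.2]
width: 0.513
```

```bash
cat >> h.py <<'E'
def toolpix(m,s,pts):  # pts in tool frame mm
    return proj(m,[s["tcp_pos"]+Rq(s["tool_rot"])@np.array(p,float) for p in pts])
E
python3 - <<'E'
from h import *
import pickle
s=get_state(); m=vision.camera_model("wrist"); im=vision.camera("wrist"); pickle.dump((m,im,s),open("wd.pkl","wb"))
print(s["clock"],s["width"]*85.4,s["force"]); print([get_state()["tcp_pos"].round(1).tolist() for i in range(2)])
cv2.imwrite("pics/wd.png",im[:,:,::-1])
for g in (8,12,16,20,24): print(g,toolpix(m,s,[(x,k*g/2,237) for x in(7,-7) for k in(-1,1)]).round(0).tolist())
goto([564.3,-147.5,296],59.2)
E
```

```text
6.85 43.79822291056619 [ 0.24297494  0.66994856 -1.15644421]
[[564.0, -147.4, 295.6], [564.0, -147.4, 295.6]]
8 [[272.0, 210.0], [285.0, 210.0], [272.0, 232.0], [285.0, 232.0]]
12 [[268.0, 210.0], [288.0, 210.0], [269.0, 232.0], [288.0, 232.0]]
16 [[265.0, 210.0], [292.0, 210.0], [265.0, 232.0], [292.0, 232.0]]
20 [[262.0, 210.0], [295.0, 210.0], [262.0, 232.0], [295.0, 232.0]]
24 [[258.0, 210.0], [298.0, 210.0], [259.0, 232.0], [298.0, 232.0]]
shift m [-0.0003  0.     -0.0004] rotvec [0.0003 0.0007 0.0003] from [ 564.  -147.4  295.6] yaw 59.22 tilt [ 0.04 -0.  ]
```

View pics/wd.png

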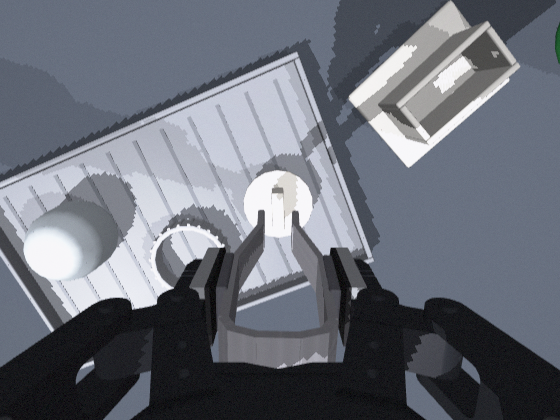

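Run:
```python
from h import *
import pickle
m,im,s=pickle.load(open("wd.pkl","rb"))
a=cv2.resize(im[160:260,230:325,::-1],None,fx=6,fy=6,interpolation=2); cv2.imwrite("pics/wdc.png",a)
```

```text
(no output)
```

View pics/wdc.png

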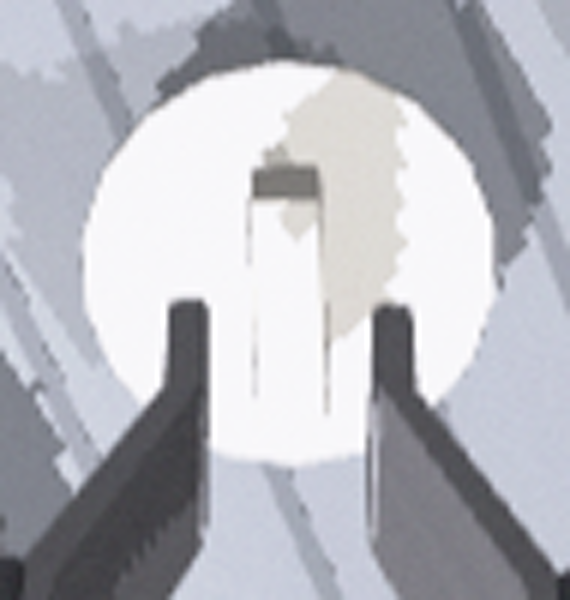

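Run:
```python
from h import *
import pickle
m,im,s=pickle.load(open("wd.pkl","rb"))
g=lambda x,y:(230+x/6-.42,160+y/6-.42)
Rt=Rq(s["tool_rot"])
for p in ((286,198),(293,410),(290,304),(250,250),(325,250)): 
    P=plane(m,*g(*p),37); print(P.round(1),(Rt.T@(P-s["tcp_pos"])).round(1))
P=plane(m,*g(288,263),19); print("fl",P.round(1),(Rt.T@(P-s["tcp_pos"])).round(1))
# tips front-lower corners at x=+7
print(toolpix(m,s,[(7,-10,237),(7,-10,243),(7,-10,231),(7,0,237)]).round(1)); print(g(188,300))
```

```text
[ 553.1 -141.6   37. ] [ 12.5  -0.8 258.6]
[ 574.5 -153.4   37. ] [-12.    0.  258.6]
[ 563.7 -147.4   37. ] [  0.4  -0.3 258.6]
[ 556.2 -148.    37. ] [  6.6  -4.7 258.6]
[ 560.4 -140.9   37. ] [  6.6   3.5 258.6]
fl [ 563.9 -147.7   19. ] [ 1.000e-01 -5.000e-01  2.766e+02]
[[261.8 210. ]
 [262.2 207.3]
 [261.4 213. ]
 [278.5 210. ]]
(260.9133333333333, 209.58)
```

The tab is centred to within 0.5 mm and turned about 1.5°. The tips sit either side of it with a 16 mm gap. Going down now.

Request:
move_arm --series '[[[0, -0.0004, 0.006, 0, 0, -0.022, 0.044], [0, -0.0004, 0.014, 0, 0, -0.022, 0.044], [0, -0.0004, 0.022, 0, 0, -0.022, 0.044], [0, -0.0004, 0.029, 0, 0, -0.022, 0.044], [0, -0.0004, 0.034, 0, 0, -0.022, 0.044], [0, -0.0004, 0.037, 0, 0, -0.022, 0.044], [0, -0.0004, 0.0375, 0, 0, -0.022, 0.044], [0, -0.0004, 0.0375, 0, 0, -0.022, 0.044]]]'

```text
clock: 7.7
tcp_pos: [563.6, -147.9, 257.7]
tool_rot: [0.0, 0.255, 0.967, -0.0]
force: [0.8, -0.9, -0.6]
width: 0.517
```

Run:
```python
from h import *
import pickle
s=get_state(); m=vision.camera_model("wrist"); im=vision.camera("wrist"); pickle.dump((m,im,s),open("wd2.pkl","wb"))
print(s["clock"],s["width"]*85.4,s["force"],s["tcp_pos"])
a=cv2.resize(im[160:300,210:345,::-1],None,fx=4,fy=4,interpolation=2); cv2.imwrite("pics/wd2.png",a)
```

```text
7.7 44.14494538807303 [ 0.78852579 -0.90064936 -0.58394572] [ 563.63672544 -147.85134551  257.67988564]
```

View pics/wd2.png

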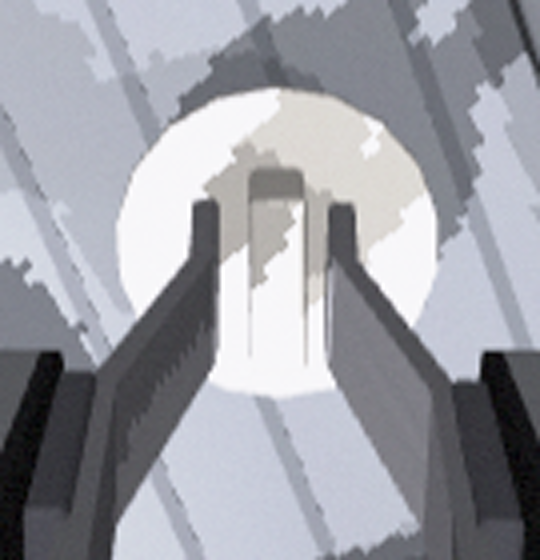

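Request:
move_arm --series '[[[0, 0.0005, 0, 0, 0, 0, 0.043], [0, 0.0005, 0, 0, 0, 0, 0.042], [0, 0.0005, 0, 0, 0, 0, 0.041], [0, 0.0005, 0, 0, 0, 0, 0.04], [0, 0.0005, 0, 0, 0, 0, 0.038], [0, 0.0005, 0, 0, 0, 0, 0.036], [0, 0.0005, 0, 0, 0, 0, 0.036], [0, 0.0005, 0, 0, 0, 0, 0.036]]]' --force 25

```text
clock: 8.55
tcp_pos: [564.0, -147.4, 258.0]
tool_rot: [0.0, 0.255, 0.967, 0.0]
force: [-0.1, -0.4, 2.5]
width: 0.476
```

Request:
move_arm --series '[[[0, 0, -0.003, 0, 0, 0, 0.036], [0, 0, -0.009, 0, 0, 0, 0.036], [0, 0, -0.017, 0, 0, 0, 0.036], [0, 0, -0.027, 0, 0, 0, 0.036], [0, 0, -0.037, 0, 0, 0, 0.036], [0, 0, -0.045, 0, 0, 0, 0.036], [0, 0, -0.05, 0, 0, 0, 0.036], [0, 0, -0.05, 0, 0, 0, 0.036]]]'

```text
clock: 9.35
tcp_pos: [564.2, -147.5, 308.9]
tool_rot: [0.001, 0.255, 0.967, 0.0]
force: [0.5, -0.1, -0.5]
width: 0.48
```

Run:
```python
from h import *
import pickle
s=get_state(); m=vision.camera_model("wrist"); im=vision.camera("wrist"); pickle.dump((m,im,s),open("wd3.pkl","wb"))
print(s["clock"],s["width"]*85.4,s["force"],s["tcp_pos"],s["joint_positions"].round(2))
a=cv2.resize(im[160:300,210:345,::-1],None,fx=4,fy=4,interpolation=2); cv2.imwrite("pics/wd3.png",a)
goto([455.5,193.8,420],60.8)
```

```text
9.35 40.961736962077964 [ 0.46468468 -0.06972132 -0.49727359] [ 564.20963822 -147.52104605  308.87611526] [-0.31  0.41  0.6   1.87 -0.28  0.94  1.48]
shift m [ 0.2625  0.2434 -0.1119] rotvec [ 0.0005  0.0008 -0.006 ] from [ 563.9 -147.4  308.2] yaw 60.46 tilt [0.05 0.  ]
```

View pics/wd3.png

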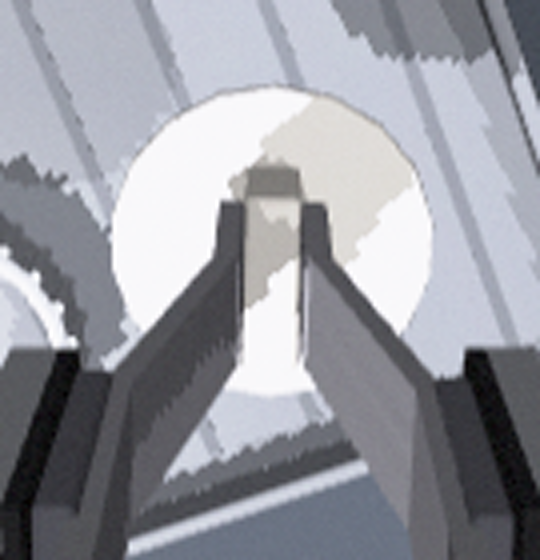

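The disc is held by its tab, level and clear of the tray. Next I'll carry it to a spot beside the frosted bottle for a fresh look at the mouth.

Request:
move_arm --series '[[[0, 0, -0.01, 0, 0, 0, 0.036], [0.004, 0.005, -0.03, 0, 0, 0, 0.036], [0.016, 0.019, -0.055, 0, 0, 0, 0.036], [0.035, 0.042, -0.075, 0, 0, 0, 0.036], [0.059, 0.071, -0.086, 0, 0, 0, 0.036], [0.084, 0.1, -0.087, 0, 0, 0, 0.036], [0.109, 0.13, -0.087, 0, 0, 0, 0.036], [0.133, 0.159, -0.087, 0, 0, 0, 0.036]]]'

```text
clock: 10.2
tcp_pos: [525.9, 58.0, 395.2]
tool_rot: [0.0, 0.255, 0.967, 0.0]
force: [-0.2, -0.2, -0.7]
width: 0.479
```

Request:
move_arm --series '[[[0.023, 0.028, 0, 0, 0, 0, 0.036], [0.043, 0.051, 0, 0, 0, 0, 0.036], [0.058, 0.069, 0, 0, 0, 0, 0.036], [0.067, 0.08, 0, 0, 0, 0, 0.036], [0.07, 0.084, 0, 0, 0, 0, 0.036], [0.07, 0.084, 0, 0, 0, 0, 0.036], [0.07, 0.084, 0, 0, 0, 0, 0.036], [0.07, 0.084, 0, 0, 0, 0, 0.036]]]'

```text
clock: 11.0
tcp_pos: [507.5, 162.3, 394.7]
tool_rot: [0.0, 0.257, 0.967, -0.0]
force: [0.5, 0.0, -1.8]
width: 0.473
```

Run:
```python
from h import *
import pickle
s=get_state(); m=vision.camera_model("wrist"); im=vision.camera("wrist"); pickle.dump((m,im,s),open("wm.pkl","wb"))
print(s["clock"],s["width"]*85.4,s["force"],s["tcp_pos"],s["joint_positions"].round(2))
cv2.imwrite("pics/wm.png",im[:,:,::-1])
goto([455,193.8,395],60.46)
```

```text
11.0 40.40618621275793 [ 0.49380727  0.02810518 -1.84969512] [507.52049736 162.30524982 394.68170506] [-0.82  0.18  0.48  1.91 -0.09  1.08  0.75]
shift m [ 0.0611  0.0012 -0.0003] rotvec [-0.0003  0.0003 -0.0031] from [507.5 162.5 394.7] yaw 60.28 tilt [ 0.01 -0.03]
```

View pics/wm.png

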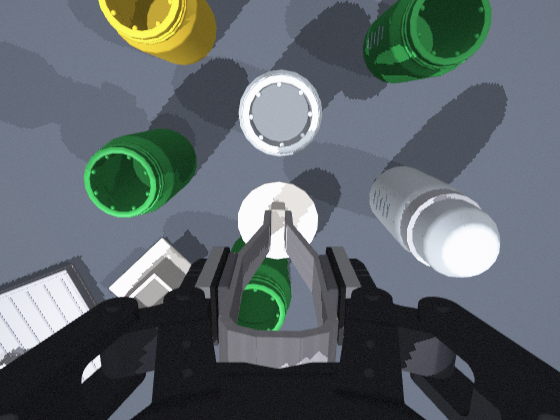

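The target's mouth is now seen nearly straight from above at (280,114). The disc in the tongs is at (278,220), the yellow bottle at (165,25) and the green ones at (125,182), (430,30) and (262,300).

Run:
```python
from h import *
import pickle
m,im,s=pickle.load(open("wm.pkl","rb"))
a=cv2.resize(im[60:165,230:330,::-1],None,fx=5,fy=5,interpolation=cv2.INTER_CUBIC)
def circ(c,r): 
    t=np.linspace(0,2*np.pi,73); return np.c_[c[0]+r*np.cos(t),c[1]+r*np.sin(t),np.full(73,c[2])]
P=plane(m,280,114,112);print(P)
for r,col in((26.5,(0,0,255)),(21.5,(0,160,0))):
    p=((proj(m,circ(P,r))-[230,60]+.5)*5-.5).astype(int); cv2.polylines(a,[p],True,col,1)
cv2.imwrite("pics/wm_c.png",a)
```

```text
[454.48761095 193.70840081 112.        ]
```

View pics/wm_c.png

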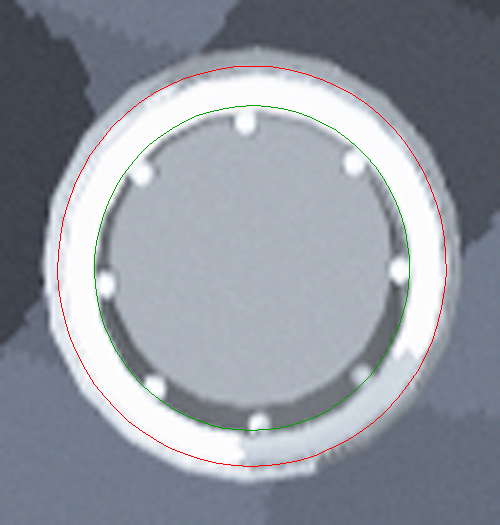

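Run:
```python
from h import *
import pickle
m,im,s=pickle.load(open("wm.pkl","rb"))
a=cv2.resize(im[170:270,225:330,::-1],None,fx=5,fy=5,interpolation=cv2.INTER_CUBIC)
t=np.linspace(0,2*np.pi,73)
p=((toolpix(m,s,np.c_[25*np.cos(t),25*np.sin(t),np.full(73,238.2)])-[225,170]+.5)*5-.5).astype(int); cv2.polylines(a,[p],True,(0,0,255),1)
cv2.imwrite("pics/wm_d.png",a)
P=plane(m,280.1,114.6,112);print(P.round(1)); Rt=Rq(s["tool_rot"]); print((Rt.T@(P-s["tcp_pos"])).round(2),s["tcp_pos"])
```

```text
[454.9 193.6 112. ]
[ 61.35   1.2  282.66] [507.52049736 162.30524982 394.68170506]
```

View pics/wm_d.png

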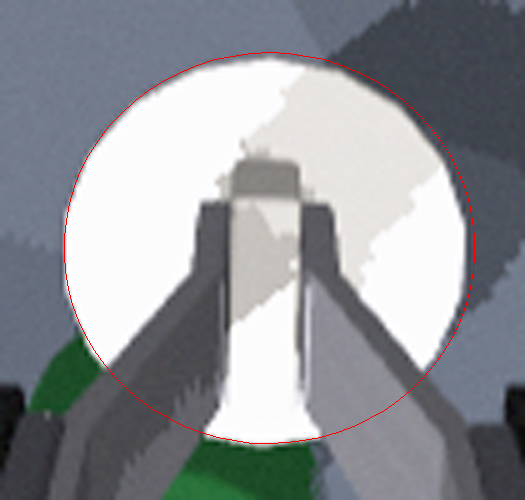

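Request:
move_arm --series '[[[0.008, 0, 0, 0, 0, 0, 0.036], [0.022, 0.0005, 0, 0, 0, 0, 0.036], [0.038, 0.001, 0, 0, 0, 0, 0.036], [0.051, 0.0013, 0.002, 0, 0, 0, 0.036], [0.059, 0.0013, 0.008, 0, 0, 0, 0.036], [0.0612, 0.0013, 0.016, 0, 0, 0, 0.036], [0.0612, 0.0013, 0.02, 0, 0, 0, 0.036], [0.0612, 0.0013, 0.02, 0, 0, 0, 0.036]]]'

```text
clock: 11.85
tcp_pos: [454.4, 194.9, 373.5]
tool_rot: [-0.0, 0.255, 0.967, -0.001]
force: [-0.3, -0.2, -1.3]
width: 0.482
```

Run:
```python
from h import *
import pickle
s=get_state(); ms={};ims={}
for n in ("wrist","scene","side"):
    ms[n]=vision.camera_model(n); ims[n]=vision.camera(n)
pickle.dump((ms,ims,s),open("wi.pkl","wb"))
print(s["clock"],s["width"]*85.4,s["force"],s["tcp_pos"])
goto([454.9,194,375],60.46)
W=ims["wrist"][150:290,190:365]; W=cv2.resize(W,None,fx=4,fy=4,interpolation=2); cv2.imwrite("pics/wi_w.png",W[:,:,::-1])
a=cv2.resize(ims["scene"][70:220,240:420],None,fx=4,fy=4,interpolation=2)[:600]
cv2.imwrite("pics/wi_s.png",a[:,:,::-1])
a=cv2.resize(ims["side"][230:370,150:340],None,fx=4,fy=4,interpolation=2)
cv2.imwrite("pics/wi_v.png",a[:,:,::-1])
```

```text
11.85 41.19916157358912 [-0.31602125 -0.18032518 -1.34715598] [454.39135648 194.88952471 373.54166869]
shift m [-0.0004 -0.001  -0.0003] rotvec [-0.      0.0005 -0.0014] from [455.  195.1 374.7] yaw 60.38 tilt [ 0.02 -0.02]
```

View pics/wi_w.png

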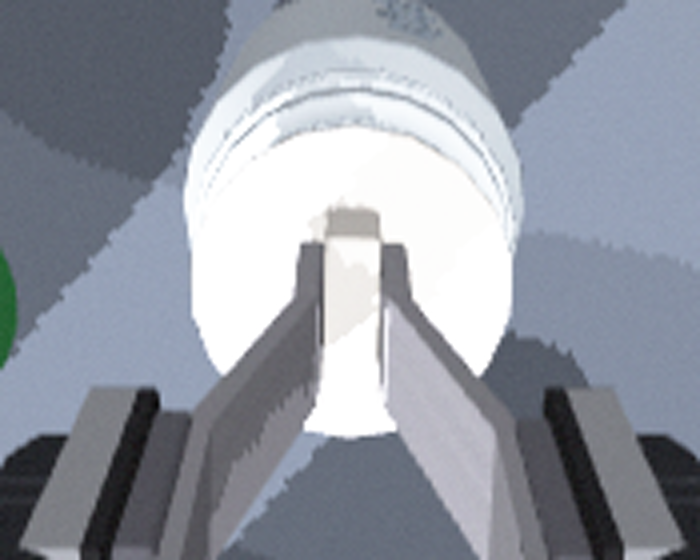

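View pics/wi_s.png

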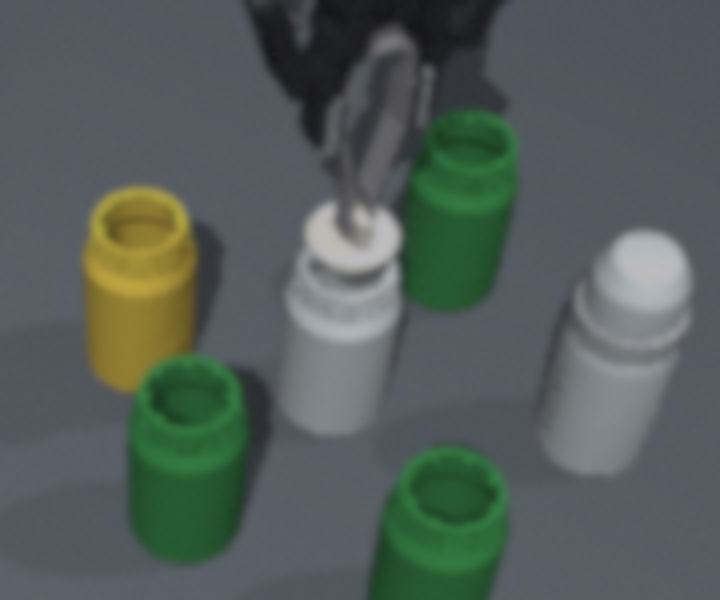

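View pics/wi_v.png

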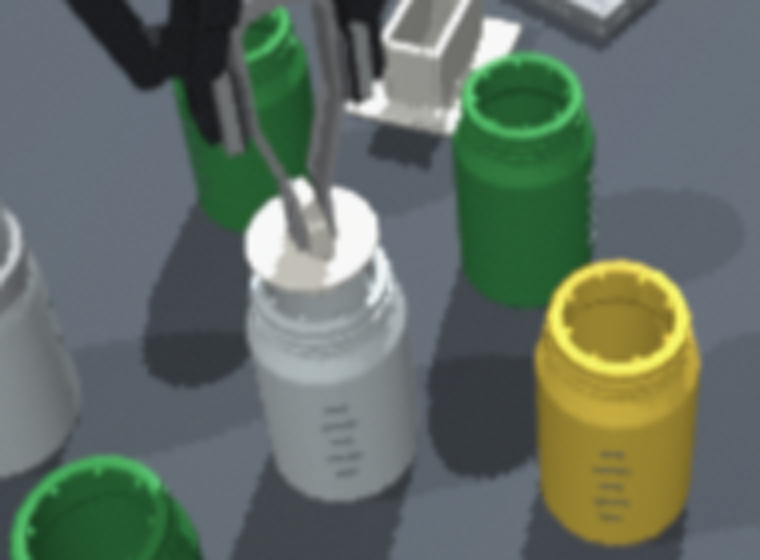

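Run:
```python
from h import *
import pickle
ms,ims,s=pickle.load(open("wi.pkl","rb"))
S,V,W=ms["scene"],ms["side"],ms["wrist"]
F=tri([(S,328-.1,129.4),(V,227.9,289.9)]);M=tri([(S,327,137.5),(V,229.9,299.1)]); print(F,M)
d=s["tcp_pos"]-[0,0,239];print("pred flange top",d)
print("plane diffs", (plane(S,328,129.4,134)-plane(S,327,137.5,112)).round(1),(plane(V,227.9,289.9,134)-plane(V,229.9,299.1,112)).round(1))
```

```text
(array([457.3242012 , 193.62901866, 131.99428886]), [np.float64(0.44602299253945504), np.float64(0.4460229925393825)]) (array([457.87266533, 192.66316097, 108.68945734]), [np.float64(0.03166932831657821), np.float64(0.03166932831646949)])
pred flange top [454.39135648 194.88952471 134.54166869]
plane diffs [-1.2  1.9 22. ] [ 0.5  0.5 22. ]
```

Request:
move_arm --series '[[[-0.0003, -0.0004, 0, 0, 0, 0, 0.036], [-0.0006, -0.0007, 0.001, 0, 0, 0, 0.036], [-0.0006, -0.0007, 0.003, 0, 0, 0, 0.036], [-0.0006, -0.0007, 0.0055, 0, 0, 0, 0.036], [-0.0006, -0.0007, 0.008, 0, 0, 0, 0.036], [-0.0006, -0.0007, 0.01, 0, 0, 0, 0.036], [-0.0006, -0.0007, 0.011, 0, 0, 0, 0.036], [-0.0006, -0.0007, 0.0115, 0, 0, 0, 0.036]]]'

```text
clock: 12.8
tcp_pos: [454.6, 194.6, 363.0]
tool_rot: [-0.0, 0.255, 0.967, -0.0]
force: [-0.3, -1.0, -1.4]
width: 0.477
```

Run:
```python
from h import *
s=get_state();print(s["clock"],s["width"]*85.4,s["force"],s["wrist_torque"]); goto([454.9,194,362],60.46)
```

```text
12.8 40.729673776450326 [-0.25735728 -0.96863444 -1.39313067] [ 0.01156315 -0.01020444  0.03816528]
shift m [-0.0006 -0.0003  0.001 ] rotvec [-0.0003 -0.0001 -0.0002] from [454.6 194.6 363. ] yaw 60.45 tilt [-0.02 -0.01]
```

Request:
move_arm --series '[[[-0.0003, 0, 0.0005, 0, 0, 0, 0.036], [-0.0004, 0, 0.001, 0, 0, 0, 0.036], [-0.0004, 0, 0.0014, 0, 0, 0, 0.036], [-0.0004, 0, 0.0018, 0, 0, 0, 0.036], [-0.0004, 0, 0.0022, 0, 0, 0, 0.036], [-0.0004, 0, 0.0026, 0, 0, 0, 0.036], [-0.0004, 0, 0.003, 0, 0, 0, 0.036], [-0.0004, 0, 0.0034, 0, 0, 0, 0.036]]]'

```text
clock: 13.6
tcp_pos: [455.0, 194.4, 359.7]
tool_rot: [-0.0, 0.255, 0.967, 0.0]
force: [0.2, -0.1, -1.4]
width: 0.475
```

Request:
move_arm --series '[[[0, 0, 0.0003, 0, 0, 0, 0.036], [0, 0, 0.0006, 0, 0, 0, 0.036], [0, 0, 0.0009, 0, 0, 0, 0.036], [0, 0, 0.0012, 0, 0, 0, 0.036], [0, 0, 0.0015, 0, 0, 0, 0.036], [0, 0, 0.0018, 0, 0, 0, 0.036], [0, 0, 0.002, 0, 0, 0, 0.036], [0, 0, 0.002, 0, 0, 0, 0.036]]]'

```text
clock: 14.4
tcp_pos: [455.1, 194.5, 358.2]
tool_rot: [0.0, 0.255, 0.967, 0.0]
force: [-0.5, -1.2, 2.5]
width: 0.475
```

Request:
move_arm --series '[[[0, 0, 0.0003, 0, 0, 0, 0.036], [0, 0, 0.0006, 0, 0, 0, 0.036], [0, 0, 0.0009, 0, 0, 0, 0.036], [0, 0, 0.0012, 0, 0, 0, 0.036], [0, 0, 0.0012, 0, 0, 0, 0.036], [0, 0, 0.0012, 0, 0, 0, 0.036], [0, 0, 0.0012, 0, 0, 0, 0.036], [0, 0, 0.0012, 0, 0, 0, 0.036]]]'

```text
clock: 15.2
tcp_pos: [455.3, 194.4, 357.2]
tool_rot: [0.0, 0.255, 0.967, 0.0]
force: [-1.7, 0.0, 5.1]
width: 0.475
```

Run:
```python
from h import *
s=get_state();print(s["clock"],s["width"]*85.4,s["force"],s["wrist_torque"],s["tcp_pos"])
im=vision.camera("wrist"); cv2.imwrite("pics/wp1.png",cv2.resize(im[150:290,190:365],None,fx=4,fy=4,interpolation=2)[:,:,::-1])
```

```text
15.2 40.57676793256499 [-1.73658773  0.02226784  5.14435951] [-0.12114555  0.39347029 -0.06304778] [455.26797393 194.43207157 357.23873831]
```

View pics/wp1.png

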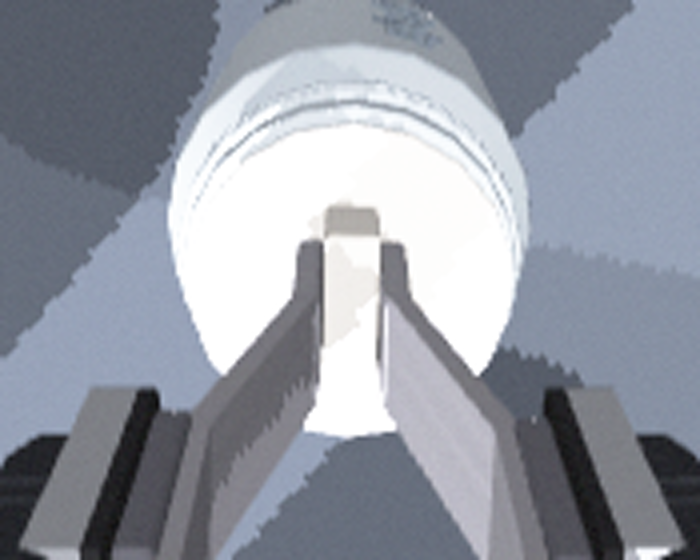

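Request:
move_arm --series '[[[0.0002, -0.0001, 0.0002, 0, 0, 0, 0.036], [0.0004, -0.0002, 0.0004, 0, 0, 0, 0.036], [0.0006, -0.0003, 0.0006, 0, 0, 0, 0.036], [0.0006, -0.0003, 0.0008, 0, 0, 0, 0.036], [0.0006, -0.0003, 0.001, 0, 0, 0, 0.036], [0.0006, -0.0003, 0.001, 0, 0, 0, 0.036], [0.0006, -0.0003, 0.001, 0, 0, 0, 0.036], [0.0006, -0.0003, 0.001, 0, 0, 0, 0.036]]]'

```text
clock: 16.05
tcp_pos: [454.9, 194.4, 356.5]
tool_rot: [0.001, 0.255, 0.967, 0.001]
force: [-0.8, -1.2, 5.0]
width: 0.471
```

Run:
```python
from h import *
s=get_state();print(s["clock"],s["width"]*85.4,s["force"],s["wrist_torque"],s["tcp_pos"])
```

```text
16.05 40.21844996205298 [-0.75902431 -1.19038719  4.97042854] [-0.19363264  0.24903117 -0.01084033] [454.93174766 194.38685103 356.48146888]
```

Request:
move_arm --series '[[[0.0001, -0.0002, 0.0002, 0, 0, 0, 0.036], [0.0002, -0.0004, 0.0004, 0, 0, 0, 0.036], [0.0002, -0.0004, 0.0006, 0, 0, 0, 0.036], [0.0002, -0.0004, 0.0008, 0, 0, 0, 0.036], [0.0002, -0.0004, 0.001, 0, 0, 0, 0.036], [0.0002, -0.0004, 0.001, 0, 0, 0, 0.036], [0.0002, -0.0004, 0.001, 0, 0, 0, 0.036], [0.0002, -0.0004, 0.001, 0, 0, 0, 0.036]]]'

```text
clock: 16.85
tcp_pos: [454.8, 194.2, 355.9]
tool_rot: [0.001, 0.255, 0.967, 0.001]
force: [-1.6, -0.4, 7.8]
width: 0.475
```

Run:
```python
from h import *
s=get_state();print(s["clock"],s["width"]*85.4,s["force"],s["wrist_torque"],s["tcp_pos"])
```

```text
16.85 40.55016342918097 [-1.58058937 -0.38997044  7.79686905] [-0.21485406  0.34353225 -0.03147829] [454.84721272 194.20287997 355.9314716 ]
```

Request:
move_arm --series '[[[0.0001, -0.0001, 0.0002, 0, 0, 0, 0.036], [0.0002, -0.0002, 0.0004, 0, 0, 0, 0.036], [0.0002, -0.0003, 0.0006, 0, 0, 0, 0.036], [0.0002, -0.0003, 0.0006, 0, 0, 0, 0.036], [0.0002, -0.0003, 0.0006, 0, 0, 0, 0.036], [0.0002, -0.0003, 0.0006, 0, 0, 0, 0.036], [0.0002, -0.0003, 0.0006, 0, 0, 0, 0.036], [0.0002, -0.0003, 0.0006, 0, 0, 0, 0.036]]]'

```text
clock: 17.65
tcp_pos: [454.7, 194.2, 355.8]
tool_rot: [0.001, 0.255, 0.967, 0.001]
force: [-2.0, 0.1, 9.5]
width: 0.473
```

Run:
```python
from h import *
s=get_state();print(s["clock"],s["width"]*85.4,s["force"],s["wrist_torque"],s["tcp_pos"])
```

```text
17.65 40.41488189432912 [-1.96768754  0.08973518  9.50296046] [-0.28628422  0.30848191 -0.01263449] [454.73927712 194.15666276 355.78531633]
```

Request:
move_arm --series '[[[0, 0, 0.0002, 0, 0, 0, 0.036], [0, 0, 0.0004, 0, 0, 0, 0.036], [0, 0, 0.0006, 0, 0, 0, 0.036], [0, 0, 0.0007, 0, 0, 0, 0.036], [0, 0, 0.0007, 0, 0, 0, 0.036], [0, 0, 0.0007, 0, 0, 0, 0.036], [0, 0, 0.0007, 0, 0, 0, 0.036], [0, 0, 0.0007, 0, 0, 0, 0.036]]]'

```text
clock: 18.45
tcp_pos: [454.9, 194.2, 355.6]
tool_rot: [0.001, 0.255, 0.967, 0.001]
force: [-1.8, -0.8, 12.0]
width: 0.481
```

Run:
```python
from h import *
s=get_state();print(s["clock"],s["width"]*85.4,s["force"],s["wrist_torque"],s["tcp_pos"])
```

```text
18.45 41.10665613696604 [-1.77085394 -0.77986889 11.97920422] [-0.26735051  0.46324507 -0.04484932] [454.93725504 194.16101846 355.55434832]
```

Request:
move_arm --series '[[[0.0002, -0.0001, 0.0001, 0, 0, 0, 0.036], [0.0004, -0.0003, 0.0002, 0, 0, 0, 0.036], [0.0005, -0.0003, 0.0003, 0, 0, 0, 0.036], [0.0005, -0.0003, 0.0003, 0, 0, 0, 0.036], [0.0005, -0.0003, 0.0003, 0, 0, 0, 0.036], [0.0005, -0.0003, 0.0003, 0, 0, 0, 0.036], [0.0005, -0.0003, 0.0003, 0, 0, 0, 0.036], [0.0005, -0.0003, 0.0003, 0, 0, 0, 0.036]]]'

```text
clock: 19.25
tcp_pos: [454.6, 194.2, 355.5]
tool_rot: [0.002, 0.255, 0.967, 0.002]
force: [-1.7, -0.9, 11.5]
width: 0.474
```

Run:
```python
from h import *
s=get_state();print(s["clock"],s["width"]*85.4,s["force"],s["wrist_torque"],s["tcp_pos"])
```

```text
19.25 40.48357985908637 [-1.71847719 -0.88906843 11.52257204] [-0.2982197   0.35783668 -0.03459033] [454.61169686 194.17749846 355.529883  ]
```

Run:
```python
from h import *
import pickle
s=get_state(); m=vision.camera_model("wrist"); w=vision.camera("wrist"); v=vision.camera("side"); pickle.dump((m,w,v,s),open("wp2.pkl","wb"))
a=cv2.resize(w[150:290,190:365],None,fx=4,fy=4,interpolation=2); b=cv2.resize(v[260:330,190:280],None,fx=8,fy=8,interpolation=2)
cv2.imwrite("pics/wp2w.png",a[:,:,::-1]);cv2.imwrite("pics/wp2v.png",b[:,:,::-1])
print(s["force"],s["tcp_pos"],Rq(s["tool_rot"])[:2,2]*57.3)
```

```text
[-1.71847719 -0.88906843 11.52257204] [454.61169686 194.17749846 355.529883  ] [0.24520831 0.12350139]
```

View pics/wp2w.png

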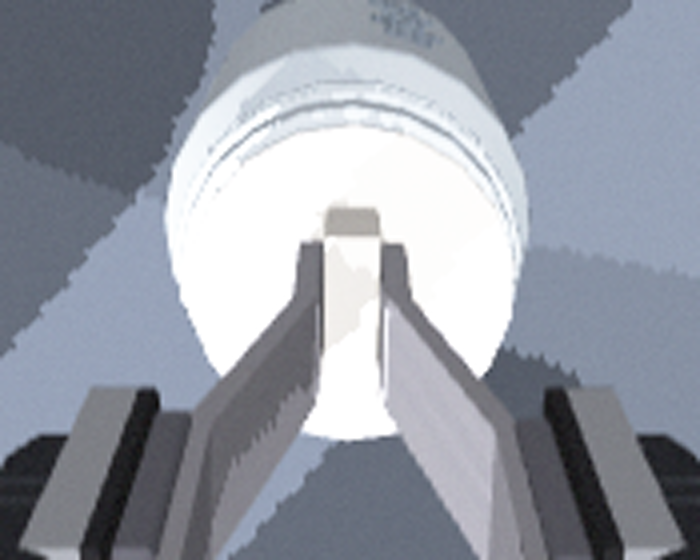

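View pics/wp2v.png

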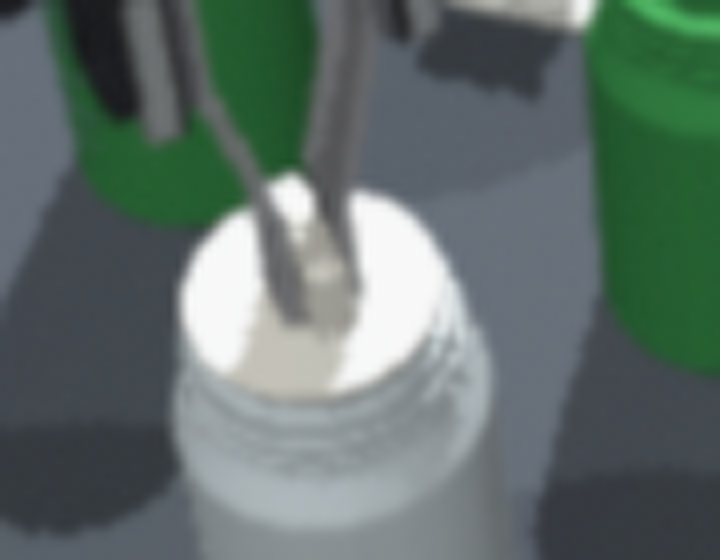

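Request:
move_arm --series '[[[0, 0, -0.001, 0, 0, 0, 0.036], [0, 0, -0.002, 0, 0, 0, 0.036], [0, 0, -0.003, 0, 0, 0, 0.036], [0.0002, -0.0004, -0.003, 0, 0, 0, 0.036], [0.0002, -0.0006, -0.003, 0, 0, 0, 0.036], [0.0002, -0.0006, -0.003, 0, 0, 0, 0.036], [0.0002, -0.0006, -0.003, 0, 0, 0, 0.036], [0.0002, -0.0006, -0.003, 0, 0, 0, 0.036]]]'

```text
clock: 20.15
tcp_pos: [452.9, 193.8, 356.3]
tool_rot: [0.0, 0.255, 0.967, 0.0]
force: [0.9, 1.6, 4.2]
width: 0.475
```

Run:
```python
from h import *
s=get_state();print(s["clock"],s["width"]*85.4,s["force"],s["wrist_torque"],s["tcp_pos"],Rq(s["tool_rot"])[:2,2]*57.3)
```

```text
20.15 40.54755862397117 [0.85631684 1.6189824  4.21865837] [ 0.23507931 -0.4535393  -0.07865753] [452.9041633  193.75188956 356.33522156] [0.066877   0.03690283]
```

Request:
move_arm --series '[[[-0.0003, 0.0003, 0, 0, 0, 0, 0.036], [-0.0006, 0.0006, 0, 0, 0, 0, 0.036], [-0.0006, 0.0006, 0, 0, 0, 0, 0.036], [-0.0006, 0.0006, 0.0002, 0, 0, 0, 0.036], [-0.0006, 0.0006, 0.0004, 0, 0, 0, 0.036], [-0.0006, 0.0006, 0.0006, 0, 0, 0, 0.036], [-0.0006, 0.0006, 0.0006, 0, 0, 0, 0.036], [-0.0006, 0.0006, 0.0006, 0, 0, 0, 0.036]]]'

```text
clock: 20.95
tcp_pos: [453.9, 194.0, 356.0]
tool_rot: [0.001, 0.255, 0.967, 0.001]
force: [1.8, 0.9, 6.9]
width: 0.474
```

Run:
```python
from h import *
s=get_state();print(s["clock"],s["width"]*85.4,s["force"],s["wrist_torque"],s["tcp_pos"],Rq(s["tool_rot"])[:2,2]*57.3)
```

```text
20.95 40.509827152861746 [1.83583475 0.85452005 6.87022792] [ 0.18045361 -0.54019007 -0.04373082] [453.85968122 193.95806078 355.99190486] [0.08030438 0.04551954]
```

Request:
move_arm --series '[[[-0.0002, 0.0002, 0, 0, 0, 0, 0.036], [-0.0005, 0.0005, 0, 0, 0, 0, 0.036], [-0.0006, 0.0006, 0.0002, 0, 0, 0, 0.036], [-0.0006, 0.0006, 0.0004, 0, 0, 0, 0.036], [-0.0006, 0.0006, 0.0006, 0, 0, 0, 0.036], [-0.0006, 0.0006, 0.0006, 0, 0, 0, 0.036], [-0.0006, 0.0006, 0.0006, 0, 0, 0, 0.036], [-0.0006, 0.0006, 0.0006, 0, 0, 0, 0.036]]]'

```text
clock: 21.75
tcp_pos: [454.6, 194.1, 355.8]
tool_rot: [0.0, 0.255, 0.967, 0.0]
force: [0.5, 0.9, 9.9]
width: 0.474
```

Run:
```python
from h import *
s=get_state();print(s["clock"],s["width"]*85.4,s["force"],s["wrist_torque"],s["tcp_pos"],Rq(s["tool_rot"])[:2,2]*57.3)
```

```text
21.75 40.451764984787964 [0.45004442 0.87886035 9.93809345] [ 0.04955353 -0.19168373 -0.00843658] [454.56621399 194.11082723 355.76397166] [0.03185935 0.03951376]
```

Request:
move_arm --series '[[[-0.0001, 0.0001, 0.0002, 0, 0, 0, 0.036], [-0.0001, 0.0001, 0.0004, 0, 0, 0, 0.036], [-0.0001, 0.0001, 0.0005, 0, 0, 0, 0.036], [-0.0001, 0.0001, 0.0006, 0, 0, 0, 0.036], [-0.0001, 0.0001, 0.0006, 0, 0, 0, 0.036], [-0.0001, 0.0001, 0.0006, 0, 0, 0, 0.036], [-0.0001, 0.0001, 0.0006, 0, 0, 0, 0.036], [-0.0001, 0.0001, 0.0006, 0, 0, 0, 0.036]]]'

```text
clock: 22.55
tcp_pos: [454.8, 194.1, 355.5]
tool_rot: [0.0, 0.255, 0.967, 0.0]
force: [0.5, -0.1, 10.9]
width: 0.474
```

Run:
```python
from h import *
s=get_state();print(s["clock"],s["width"]*85.4,s["force"],s["wrist_torque"],s["tcp_pos"],Rq(s["tool_rot"])[:2,2]*57.3)
```

```text
22.55 40.445867822069815 [ 0.51089398 -0.07447293 10.85908261] [-0.09147346  0.00226874 -0.02191229] [454.78219238 194.12242189 355.51243437] [0.02696939 0.04049705]
```

Request:
move_arm --series '[[[0, 0, 0.0001, 0, 0, 0, 0.036], [0, 0, 0.0002, 0, 0, 0, 0.036], [0, 0, 0.0003, 0, 0, 0, 0.036], [0, 0, 0.0004, 0, 0, 0, 0.036], [0, 0, 0.0005, 0, 0, 0, 0.036], [0, 0, 0.0005, 0, 0, 0, 0.036], [0, 0, 0.0005, 0, 0, 0, 0.036], [0, 0, 0.0005, 0, 0, 0, 0.036]]]'

```text
clock: 23.35
tcp_pos: [454.9, 194.1, 355.3]
tool_rot: [0.0, 0.255, 0.967, 0.0]
force: [-0.9, -1.6, 12.2]
width: 0.478
```

Run:
```python
from h import *
s=get_state();print(s["clock"],s["width"]*85.4,s["force"],s["wrist_torque"],s["tcp_pos"],Rq(s["tool_rot"])[:2,2]*57.3)
```

```text
23.35 40.79075825791336 [-0.91806539 -1.64295711 12.16364145] [-0.15940367  0.16222776 -0.0399042 ] [454.88301077 194.05644129 355.34140793] [0.03277109 0.04273026]
```

Request:
move_arm --series '[[[0.0001, -0.0001, 0.0001, 0, 0, 0, 0.036], [0.0001, -0.0001, 0.0002, 0, 0, 0, 0.036], [0.0001, -0.0001, 0.0003, 0, 0, 0, 0.036], [0.0001, -0.0001, 0.0004, 0, 0, 0, 0.036], [0.0001, -0.0001, 0.0004, 0, 0, 0, 0.036], [0.0001, -0.0001, 0.0004, 0, 0, 0, 0.036], [0.0001, -0.0001, 0.0004, 0, 0, 0, 0.036], [0.0001, -0.0001, 0.0004, 0, 0, 0, 0.036]]]'

```text
clock: 24.15
tcp_pos: [453.6, 193.8, 352.3]
tool_rot: [-0.001, 0.255, 0.967, -0.001]
force: [1.4, 0.3, -0.5]
width: 0.482
```

Run:
```python
from h import *
s=get_state();print(s["clock"],s["width"]*85.4,s["force"],s["wrist_torque"],s["tcp_pos"],Rq(s["tool_rot"])[:2,2]*57.3)
```

```text
24.15 41.14084117410107 [ 1.39777823  0.28299177 -0.50139987] [ 0.2070189  -0.18220935 -0.01070736] [453.58326015 193.78848184 352.32688855] [-0.11993781 -0.07165413]
```

It snapped in: the TCP dropped 3 mm and the force vanished. I'll press lightly to check that it is seated.

Request:
move_arm --series '[[[-0.0002, 0, 0.0003, 0, 0, 0, 0.036], [-0.0004, 0, 0.0006, 0, 0, 0, 0.036], [-0.0005, 0, 0.0009, 0, 0, 0, 0.036], [-0.0005, 0, 0.0012, 0, 0, 0, 0.036], [-0.0005, 0, 0.0012, 0, 0, 0, 0.036], [-0.0005, 0, 0.0012, 0, 0, 0, 0.036], [-0.0005, 0, 0.0012, 0, 0, 0, 0.036], [-0.0005, 0, 0.0012, 0, 0, 0, 0.036]]]'

```text
clock: 24.95
tcp_pos: [454.6, 193.7, 352.0]
tool_rot: [-0.0, 0.255, 0.967, -0.0]
force: [0.1, 1.3, -0.1]
width: 0.472
```

Run:
```python
from h import *
s=get_state();print(s["clock"],s["width"]*85.4,s["force"],s["wrist_torque"],s["tcp_pos"],Rq(s["tool_rot"])[:2,2]*57.3)
w=vision.camera("wrist"); v=vision.camera("side")
a=cv2.resize(w[150:290,190:365],None,fx=4,fy=4,interpolation=2); b=cv2.resize(v[260:330,190:280],None,fx=8,fy=8,interpolation=2)
cv2.imwrite("pics/wp3w.png",a[:,:,::-1]);cv2.imwrite("pics/wp3v.png",b[:,:,::-1])
```

```text
24.95 40.28436260367265 [ 0.10402884  1.34043377 -0.06489039] [ 0.24846577 -0.02286319  0.01671507] [454.57034377 193.74652874 352.02432553] [-0.01211564 -0.00404821]
```

View pics/wp3w.png

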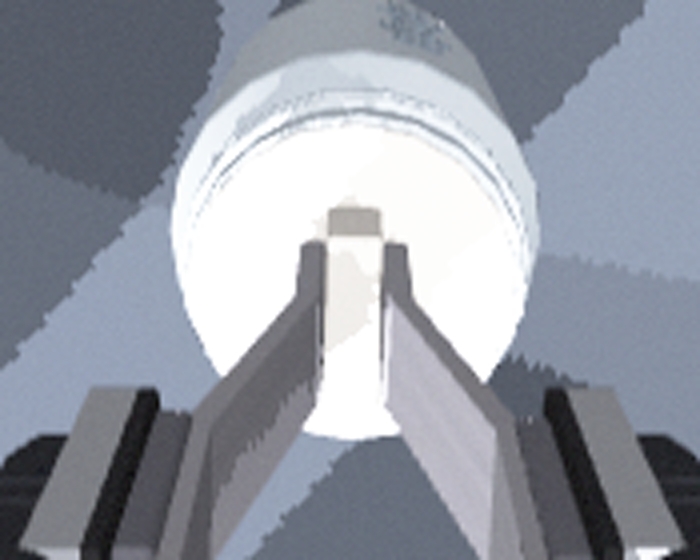

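View pics/wp3v.png

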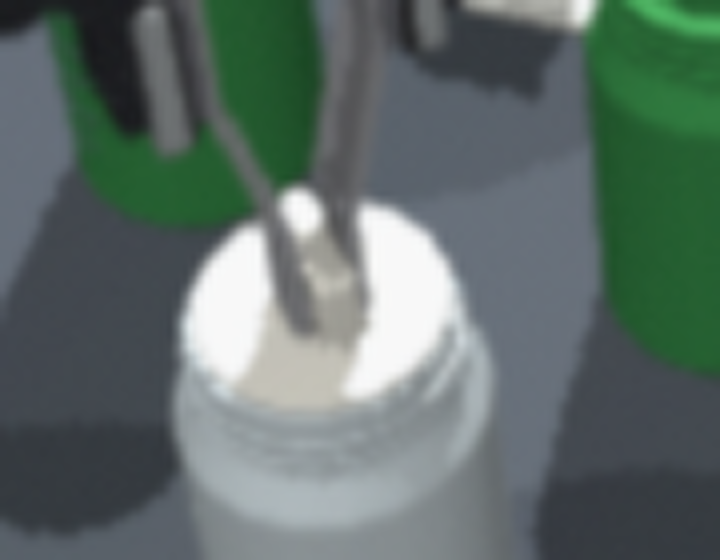

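Request:
move_arm --series '[[[0, 0, 0.0002, 0, 0, 0, 0.036], [0, 0, 0.0004, 0, 0, 0, 0.036], [0, 0, 0.0006, 0, 0, 0, 0.036], [0, 0, 0.0008, 0, 0, 0, 0.036], [0, 0, 0.001, 0, 0, 0, 0.036], [0, 0, 0.001, 0, 0, 0, 0.036], [0, 0, 0.001, 0, 0, 0, 0.036], [0, 0, 0.001, 0, 0, 0, 0.036]]]'

```text
clock: 25.85
tcp_pos: [454.9, 193.8, 351.7]
tool_rot: [0.0, 0.255, 0.967, 0.0]
force: [-0.7, 1.0, 5.9]
width: 0.474
```

Run:
```python
from h import *
s=get_state();print(s["clock"],s["width"]*85.4,s["force"],s["wrist_torque"],s["tcp_pos"],Rq(s["tool_rot"])[:2,2]*57.3)
```

```text
25.85 40.46480114698554 [-0.74201835  1.01796035  5.85193471] [ 0.09919127  0.20980431 -0.03082776] [454.85562829 193.81089435 351.71142348] [0.01969771 0.02348005]
```

Request:
move_arm --series '[[[0, 0, 0.0002, 0, 0, 0, 0.036], [0, 0, 0.0004, 0, 0, 0, 0.036], [0, 0, 0.0006, 0, 0, 0, 0.036], [0, 0, 0.0008, 0, 0, 0, 0.036], [0, 0, 0.0008, 0, 0, 0, 0.036], [0, 0, 0.0008, 0, 0, 0, 0.036], [0, 0, 0.0008, 0, 0, 0, 0.036], [0, 0, 0.0008, 0, 0, 0, 0.036]]]'

```text
clock: 26.65
tcp_pos: [455.0, 193.8, 351.6]
tool_rot: [0.0, 0.255, 0.967, 0.0]
force: [-1.9, 0.6, 9.3]
width: 0.475
```

Run:
```python
from h import *
s=get_state();print(s["clock"],s["width"]*85.4,s["force"],s["wrist_torque"],s["tcp_pos"],Rq(s["tool_rot"])[:2,2]*57.3)
```

```text
26.65 40.58595097656211 [-1.89884165  0.59129244  9.25490278] [-0.12740909  0.5872141   0.04030091] [455.03964785 193.79819279 351.63927415] [0.02166092 0.03665842]
```

The force rises with no further travel, so the flange is on the rim. I'll unload, ease the tongs open and look.

Request:
move_arm --series '[[[0, 0, -0.0008, 0, 0, 0, 0.036], [0, 0, -0.0016, 0, 0, 0, 0.036], [0, 0, -0.0022, 0, 0, 0, 0.036], [0, 0, -0.0022, 0, 0, 0, 0.041], [0, 0, -0.0022, 0, 0, 0, 0.042], [0, 0, -0.0022, 0, 0, 0, 0.043], [0, 0, -0.0022, 0, 0, 0, 0.044], [0, 0, -0.0022, 0, 0, 0, 0.0445]]]'

```text
clock: 27.45
tcp_pos: [454.6, 193.6, 352.3]
tool_rot: [-0.0, 0.255, 0.967, -0.0]
force: [-0.1, -0.1, -1.3]
width: 0.522
```

Run:
```python
from h import *
import pickle
s=get_state();print(s["clock"],s["width"]*85.4,s["force"],s["wrist_torque"],s["tcp_pos"],Rq(s["tool_rot"])[:2,2]*57.3)
w=vision.camera("wrist")
a=cv2.resize(w[150:290,190:365],None,fx=4,fy=4,interpolation=2)
cv2.imwrite("pics/wp4w.png",a[:,:,::-1])
```

```text
27.45 44.59917724600817 [-0.05663814 -0.10857192 -1.29130462] [-0.02343815 -0.02396491 -0.02489412] [454.56339461 193.61611219 352.29658099] [-0.0227316  -0.02297638]
```

View pics/wp4w.png

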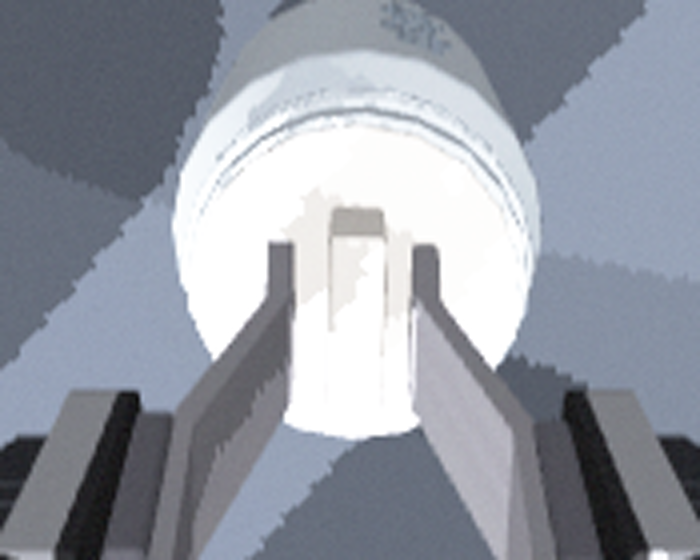

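Request:
move_arm --series '[[[0, 0, -0.006, 0, 0, 0, 0.0445], [0, 0, -0.018, 0, 0, 0, 0.0445], [0, 0, -0.034, 0, 0, 0, 0.0445], [-0.004, -0.003, -0.046, 0, 0, -0.05, 0.043], [-0.02, -0.0145, -0.05, 0, 0, -0.14, 0.0415], [-0.044, -0.032, -0.05, 0, 0, -0.25, 0.041], [-0.072, -0.052, -0.05, 0, 0, -0.37, 0.041], [-0.1, -0.073, -0.05, 0, 0, -0.49, 0.041]]]'

```text
clock: 28.3
tcp_pos: [506.2, 80.3, 404.0]
tool_rot: [0.001, 0.01, 1.0, 0.001]
force: [0.7, 0.1, -0.7]
width: 0.484
```

Run:
```python
from h import *
goto([549.95,-16.8,402],103.0)
```

```text
shift m [-0.0456 -0.0962  0.002 ] rotvec [ 0.0009  0.0021 -0.2462] from [506.2  80.3 404. ] yaw 88.89 tilt [0.12 0.06]
```

Request:
move_arm --series '[[[-0.015, -0.03, 0, 0, 0, -0.08, 0.041], [-0.029, -0.058, 0.003, 0, 0, -0.16, 0.041], [-0.039, -0.08, 0.015, 0, 0, -0.22, 0.041], [-0.045, -0.092, 0.035, 0, 0, -0.253, 0.041], [-0.0469, -0.0964, 0.06, 0, 0, -0.253, 0.041], [-0.0469, -0.0964, 0.08, 0, 0, -0.253, 0.041], [-0.0469, -0.0964, 0.09, 0, 0, -0.253, 0.041], [-0.0469, -0.0964, 0.09, 0, 0, -0.253, 0.041]]]'

```text
clock: 29.1
tcp_pos: [549.6, -16.3, 311.7]
tool_rot: [-0.001, -0.114, 0.994, 0.0]
force: [0.3, 0.8, 0.1]
width: 0.485
```

Run:
```python
from h import *
import pickle
s=get_state(); m=vision.camera_model("wrist"); w=vision.camera("wrist"); S=vision.camera("scene"); V=vision.camera("side")
pickle.dump((m,w,s,S,V),open("wr.pkl","wb"))
print(s["clock"],s["width"]*85.4,s["force"])
goto([549.95,-16.8,241],103.0)
cv2.imwrite("pics/wr.png",w[:,:,::-1])
b=cv2.resize(V[265:365,190:280],None,fx=6,fy=6,interpolation=2);cv2.imwrite("pics/wr_v.png",b[:,:,::-1])
# predicted holder rim corners
a=np.radians(102.9);y=np.array([np.cos(a),np.sin(a),0]);x=np.array([-y[1],y[0],0]);c=np.array([549.8,-17.3,45])
print("pocket",proj(m,[c+x*i*13+y*j*29 for i,j in((1,-1),(1,1),(-1,1),(-1,-1))]).round().tolist())
print("tips",toolpix(m,s,[(7,-4,237),(7,4,237)]).round())
```

```text
29.1 41.424897932897025 [0.32543555 0.78762939 0.11828782]
shift m [ 0.0011 -0.0002  0.0729] rotvec [-0.0002  0.0025  0.001 ] from [550.8 -16.4 313.9] yaw 103.06 tilt [0.14 0.02]
pocket [[233.0, 190.0], [318.0, 190.0], [317.0, 227.0], [234.0, 226.0]]
tips [[271. 210.]
 [284. 210.]]
```

View pics/wr.png

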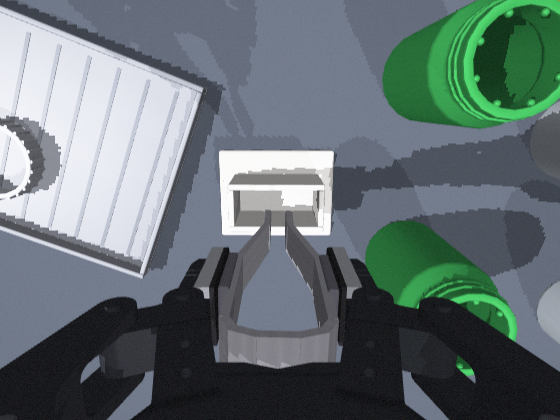

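View pics/wr_v.png

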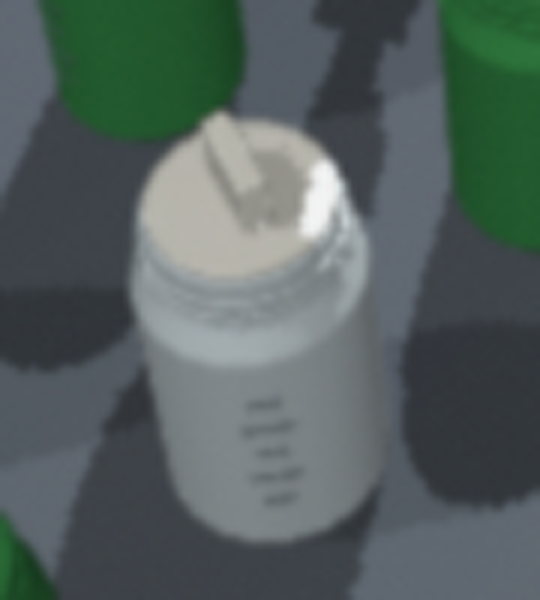

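The side crop shows the disc seated flush on the rim of the standing bottle. The wrist view has the tongs' tips at (270–288,212), over the pocket. Lowering now.

Request:
move_arm --series '[[[0, 0, 0.008, 0, 0, 0, 0.041], [0, 0, 0.02, 0, 0, 0, 0.041], [0, 0, 0.034, 0, 0, 0, 0.041], [0, 0, 0.046, 0, 0, 0, 0.041], [0, 0, 0.055, 0, 0, 0, 0.041], [0, 0, 0.06, 0, 0, 0, 0.041], [0, 0, 0.062, 0, 0, 0, 0.041], [0, 0, 0.062, 0, 0, 0, 0.041]]]'

```text
clock: 30.05
tcp_pos: [550.1, -16.7, 250.2]
tool_rot: [-0.0, -0.113, 0.994, -0.0]
force: [0.2, 0.3, -0.9]
width: 0.481
```

Run:
```python
from h import *
s=get_state();print(s["clock"],s["force"],s["wrist_torque"]); goto([549.95,-16.8,241.3],103.0)
w=vision.camera("wrist"); cv2.imwrite("pics/wr2.png",cv2.resize(w[150:380,180:380],None,fx=3,fy=2.6,interpolation=2)[:,:,::-1])
goto([549.95,-16.8,241.3],103.0)
```

```text
30.05 [ 0.23686452  0.29064575 -0.8687516 ] [ 0.02482722  0.0159404  -0.01632275]
shift m [ 0.0001 -0.0001  0.0089] rotvec [-0.0001 -0.0003  0.0003] from [550.1 -16.7 250.2] yaw 103.02 tilt [-0.02 -0.01]
shift m [ 0.0003 -0.      0.0093] rotvec [-0.0002  0.0005  0.0002] from [550.3 -16.7 250.6] yaw 103.01 tilt [ 0.03 -0.  ]
```

View pics/wr2.png

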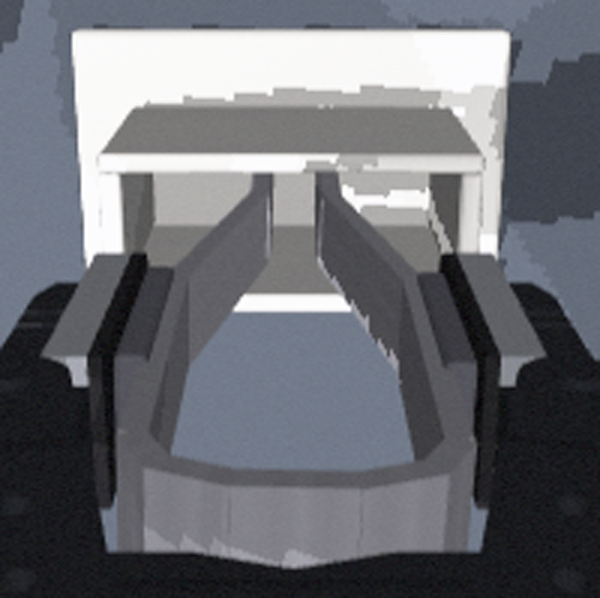

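Request:
move_arm --series '[[[0, 0, 0.002, 0, 0, 0, 0.041], [0, 0, 0.004, 0, 0, 0, 0.041], [0, 0, 0.006, 0, 0, 0, 0.041], [0, 0, 0.0075, 0, 0, 0, 0.041], [0, 0, 0.0085, 0, 0, 0, 0.041], [0, 0, 0.009, 0, 0, 0, 0.041], [0, 0, 0.009, 0, 0, 0, 0.041], [0, 0, 0.009, 0, 0, 0, 0.041]]]'

```text
clock: 30.9
tcp_pos: [550.1, -16.6, 241.5]
tool_rot: [0.0, -0.113, 0.994, -0.0]
force: [0.1, 0.2, -0.7]
width: 0.48
```

Run:
```python
from h import *
s=get_state();print(s["clock"],s["force"],s["wrist_torque"]); goto([549.95,-16.8,241.3],103.0)
```

```text
30.9 [ 0.09613059  0.23563607 -0.73859912] [ 0.00173629 -0.03397064 -0.02311603]
shift m [ 0.0001 -0.0001  0.0002] rotvec [-0.      0.0001  0.0003] from [550.1 -16.6 241.5] yaw 103.02 tilt [ 0. -0.]
```

Request:
move_arm --series '[[[0, 0, 0.0002, 0, 0, 0, 0.041], [0, 0, 0.0004, 0, 0, 0, 0.041], [0, 0, 0.0006, 0, 0, 0, 0.041], [0, 0, 0.0008, 0, 0, 0, 0.041], [0, 0, 0.001, 0, 0, 0, 0.041], [0, 0, 0.001, 0, 0, 0, 0.041], [0, 0, 0.001, 0, 0, 0, 0.041], [0, 0, 0.001, 0, 0, 0, 0.041]]]'

```text
clock: 31.7
tcp_pos: [550.3, -16.7, 240.9]
tool_rot: [0.0, -0.113, 0.994, 0.0]
force: [-1.7, -0.4, 5.6]
width: 0.483
```

The tips are on the floor. I'll ease the load and open slowly.

Request:
move_arm --series '[[[0, 0, -0.0004, 0, 0, 0, 0.0415], [0, 0, -0.0007, 0, 0, 0, 0.0425], [0, 0, -0.0008, 0, 0, 0, 0.044], [0, 0, -0.0008, 0, 0, 0, 0.0455], [0, 0, -0.0008, 0, 0, 0, 0.047], [0, 0, -0.0008, 0, 0, 0, 0.0485], [0, 0, -0.0008, 0, 0, 0, 0.05], [0, 0, -0.0008, 0, 0, 0, 0.052]]]'

```text
clock: 32.5
tcp_pos: [549.8, -16.6, 240.9]
tool_rot: [-0.0, -0.113, 0.994, -0.0]
force: [0.9, -0.6, -0.9]
width: 0.604
```

Run:
```python
from h import *
s=get_state();print(s["clock"],s["width"]*85.4,s["force"],s["wrist_torque"],s["tcp_pos"])
w=vision.camera("wrist"); cv2.imwrite("pics/wr3.png",cv2.resize(w[150:380,180:380],None,fx=3,fy=2.6,interpolation=2)[:,:,::-1])
```

```text
32.5 51.6195511340995 [ 0.89074067 -0.63647219 -0.88095696] [0.01380915 0.04698254 0.01141106] [549.7579357  -16.62828228 240.94362534]
```

View pics/wr3.png

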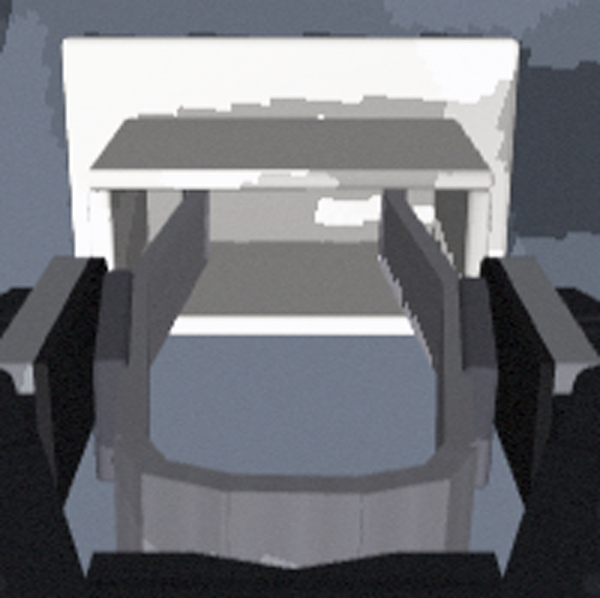

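The tongs have sprung open and stand in the pocket. Opening fully, then straight up.

Request:
move_arm --series '[[[0, 0, 0, 0, 0, 0, 0.055], [0, 0, 0, 0, 0, 0, 0.06], [0, 0, 0, 0, 0, 0, 0.068], [0, 0, 0, 0, 0, 0, 0.076], [0, 0, 0, 0, 0, 0, 0.0854], [0, 0, 0, 0, 0, 0, 0.0854], [0, 0, -0.003, 0, 0, 0, 0.0854], [0, 0, -0.01, 0, 0, 0, 0.0854]]]'

```text
clock: 33.35
tcp_pos: [549.6, -16.6, 251.1]
tool_rot: [-0.001, -0.113, 0.994, -0.0]
force: [-0.3, -0.7, 0.4]
width: 0.998
```

Request:
move_arm --series '[[[0, 0, -0.015, 0, 0, 0, 0.0854], [0, 0, -0.035, 0, 0, 0, 0.0854], [0, 0, -0.06, 0, 0, 0, 0.0854], [0, 0, -0.09, 0, 0, 0, 0.0854], [0, 0, -0.12, 0, 0, 0, 0.0854], [0, 0, -0.14, 0, 0, 0, 0.0854], [0, 0, -0.15, 0, 0, 0, 0.0854], [0, 0, -0.15, 0, 0, 0, 0.0854]]]'

```text
clock: 34.15
tcp_pos: [550.6, -16.9, 403.7]
tool_rot: [0.002, -0.113, 0.994, 0.0]
force: [-0.4, -1.1, -0.2]
width: 0.998
```

Run:
```python
from h import *
s=get_state();print(s["clock"],s["width"]*85.4,s["force"],s["tcp_pos"])
for n in("wrist","scene","side"):
    im=vision.camera(n); cv2.imwrite(f"pics/end_{n}.png",im[:,:,::-1])
    if n=="side": cv2.imwrite("pics/end_vc.png",cv2.resize(im[180:360,180:300],None,fx=4,fy=3.3,interpolation=2)[:,:,::-1])
```

```text
34.15 85.24145267435118 [-0.40177151 -1.14744538 -0.21001936] [550.5904131  -16.94559373 403.66334865]
```

View pics/end_wrist.png

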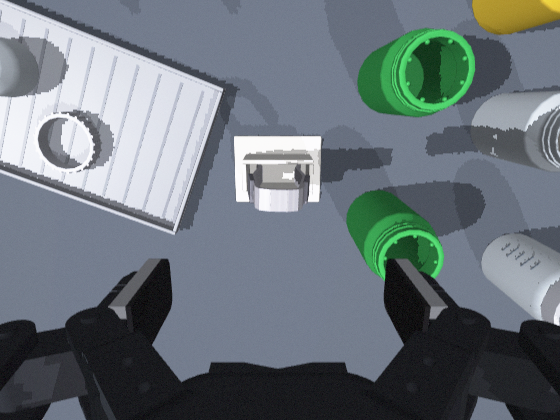

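View pics/end_vc.png

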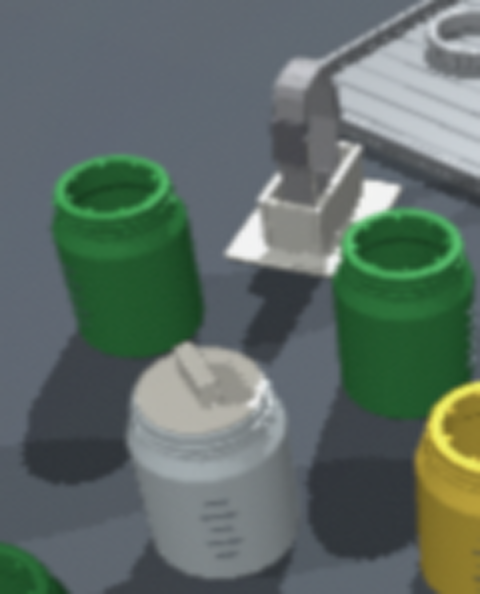

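View pics/end_scene.png

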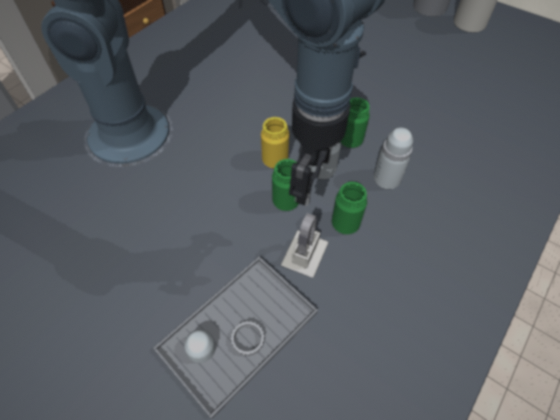

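Everything looks in place. One closer wrist view of the seated disc before handing in.

Request:
move_arm --series '[[[-0.001, 0.02, 0, 0, 0, 0, 0.0854], [-0.003, 0.055, 0, 0, 0, 0, 0.0854], [-0.006, 0.095, 0, 0, 0, 0, 0.0854], [-0.008, 0.135, 0, 0, 0, 0, 0.0854], [-0.011, 0.175, 0, 0, 0, 0, 0.0854], [-0.013, 0.208, 0, 0, 0, 0, 0.0854], [-0.014, 0.227, 0, 0, 0, 0, 0.0854], [-0.014, 0.227, 0, 0, 0, 0, 0.0854]]]'

```text
clock: 35.1
tcp_pos: [510.8, 211.9, 399.3]
tool_rot: [-0.002, -0.117, 0.993, -0.0]
force: [0.7, 0.3, -0.5]
width: 1.0
```

Run:
```python
from h import *
s=get_state();m=vision.camera_model("wrist");w=vision.camera("wrist")
p=proj(m,[[454.7,193.6,115]])[0];print(s["clock"],p)
x,y=int(p[0])-50,max(0,int(p[1])-50)
a=cv2.resize(w[y:y+100,x:x+100],None,fx=6,fy=6,interpolation=2)[:,:,::-1].copy()
t=np.linspace(0,2*np.pi,73)
for r,z,c in((25,115,(0,0,255)),(26.5,112,(0,160,0))):
    q=((proj(m,np.c_[454.7+r*np.cos(t),193.6+r*np.sin(t),np.full(73,z)])-[x,y]+.5)*6-.5).astype(int);cv2.polylines(a,[q],True,c,1)
cv2.imwrite("pics/fin.png",a)
```

```text
35.1 [270.30101462 120.03349801]
```

View pics/fin.png

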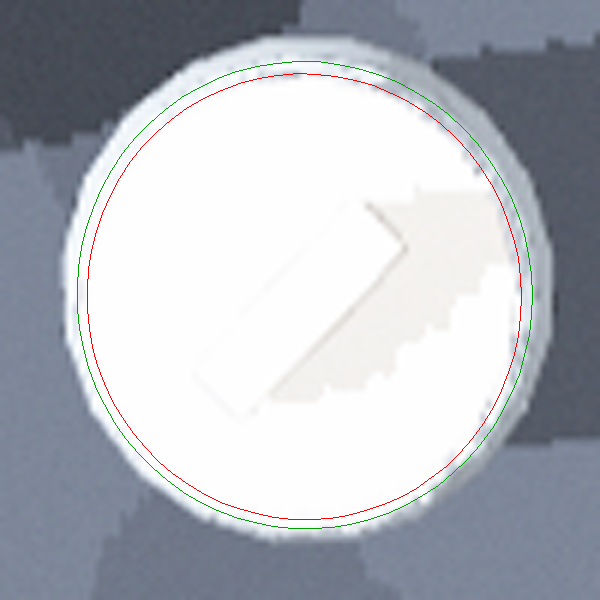

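The disc sits concentric with the rim and matches the outline predicted for a seated flange. Handing in.

Run:
```python
from station import workorder,get_state
print(workorder.close_job()); print(get_state()["clock"])
```

```text
the job is handed in; nothing more can be done
None
the job is handed in; nothing more can be done
```

I picked the disc up by its tab with the tongs at 25 N grip, pressed it into the frosted bottle, stood the tongs back in the holder and handed in at about 35 s. The gripper itself never touched the disc.

- **Snap-in:** The first press reached about 13 N off to one side without snapping, so I backed off, recentred and pressed again. It snapped in at roughly 13–14 N, with a 3 mm drop and the force gone. The interface gives force only at the end of each move, so the exact peak was not seen.
- **Seating:** A light press up to about 10 N afterwards gave no further travel. The wrist view showed the flange concentric with the rim, and the side view showed it flush. How flat it lies all round was judged only from those views.
- **Tongs and surroundings:** The last views show the tongs upright and open in their holder and the bottle standing. The collar, cap and other bottles look unmoved, and the gripper was clear of everything.
- **Disagreement:** The gripper's opening reading was about 3 mm more than the true opening around 40 mm, so I judged the tongs' closing from the wrist picture instead.

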